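Turn the stamp box in the slide-jaw holder, fill it and put its lid on

TASK

The wooden stamp box stands on end in the slide-jaw holder with its open mouth facing sideways: slide the jaw back, turn the box so that it lies on its floor with the mouth straight up, and clamp it again, snug and square in the middle of the two jaws. Then put every ravioli stamp lying on the slab into the clamped box, and close it with its lid, fully home; leave the box clamped and do not disturb the dish, the timer or the two scrapers.

Things in the scene. Friction and masses are not known exactly. Their poses are not given: they have to be found in the camera images.
- holder: Aluminium slide-jaw holder fixed to the slab. Origin: centre of its underside; z up, y along the jaw slide. Base plate 60 (x) by 255 (y) by 20 mm; the work rests on its top, z = 20 mm. Fixed jaw at the -y end: 60 wide, 22.5 thick, 22 high above the base, its gripping face at y = -105 mm looking to +y. The sliding jaw is on the +y side.
- jaw (a joint): Sliding jaw: the value is the clear opening between the two jaw faces (m), 0 to 0.17, growing as the jaw slides to the holder's +y. Jaw face at holder y = -105 mm + value; jaw body 60 wide, 60 long, 22 high above the base. It slides with about 4 N of friction and stays where it is left (the friction alone keeps the box clamped).
- jaw_tab (a point): Point 1 mm under the top of the sliding jaw's black upright pull tab, 50 mm behind the jaw face (towards holder +y); the tab is 30 (holder x) by 14 mm (holder y), and stands 44 mm above the jaw, its top 86 mm above the slab. Pinch it across either width, or push on it, to slide the jaw.
- box: Open beech box, outside 70 (x) by 44 (y, floor to mouth) by 142 mm (z), 0.2 to 0.35 kg; inside 60 by 130, 38 deep; floor and short walls 6 mm, long walls 5 mm thick. +y points out of the mouth. Origin: centre of the 70 x 44 end that is underneath at the start; box centre at z = 71 mm. It starts standing on that end on the holder's base, mouth to the sliding jaw, x along holder x.
- box_mouth (a point): Centre of the box's mouth, in the plane of the rim, 22 mm from the box's centre along its +y. The box is to be turned a quarter turn about its x so that +y points up: its z then points to the fixed jaw (the other way round is as good), its 44 mm height stands on the base, and the jaws close on its 142 mm length (opening 0.142).
- lid: Flat beech lid, 70 (x) by 142 (y) by 8 mm, with a lip 54 by 124 by 5 mm under it (3 mm play all round in the box mouth) and a dark grip bar 14 (x) by 44 (y) by 22 mm high on top. Origin: centre of the lip's underside; z up; 35 mm high in all. Lies lip down on the slab. Seated, the board rests on the rim, origin 5 mm below the rim; either way round.
- stamp1: Ravioli stamp with a round, 28 mm wide brass foot, 10 mm thick, and above it an upright wooden knob 14 mm in diameter and 18 mm long; 28 mm high in all, 0.07 kg. Origin: centre of the foot's underside, z up along the knob. Stands on the slab. May be absent. In the box any place and attitude will do; four fit in a row along the box's length, 33 mm apart.
- stamp2: Ravioli stamp with a square, 26 x 26 mm brass foot, 10 mm thick, and above it an upright wooden knob 14 mm in diameter and 18 mm long; 28 mm high in all, 0.07 kg. Origin: centre of the foot's underside, z up along the knob. Stands on the slab. May be absent. In the box any place and attitude will do; four fit in a row along the box's length, 33 mm apart.
- stamp3: Ravioli stamp with a scalloped, 28 mm wide brass foot, 10 mm thick, and above it an upright wooden knob 14 mm in diameter and 18 mm long; 28 mm high in all, 0.07 kg. Origin: centre of the foot's underside, z up along the knob. Stands on the slab. May be absent. In the box any place and attitude will do; four fit in a row along the box's length, 33 mm apart.
- stamp4: Ravioli stamp with a oblong, 22 x 28 mm brass foot, 10 mm thick, and above it an upright wooden knob 14 mm in diameter and 18 mm long; 28 mm high in all, 0.07 kg. Origin: centre of the foot's underside, z up along the knob. Stands on the slab. May be absent. In the box any place and attitude will do; four fit in a row along the box's length, 33 mm apart.
- dish: Small glass dish, 80 mm across, 35 mm high, beyond the holder; bystander. Origin: centre of its underside.
- timer: Red round kitchen timer with a white button on top, 62 mm across, 41 mm high; bystander. Origin: centre of its underside.
- bench_scraper: Stainless bench scraper lying flat, about 95 by 150 mm, 16 mm high at its round handle; bystander.
- soft_scraper: Green silicone scraper lying flat, 100 by 70 by 8 mm; bystander.
Mind the look-alikes: they are no part of the job. What is shaped like the stamp4 but turquoise is not meant.

How it is judged (in metres and radians):
On the way, in this order (a step that is already met when the one before it is completed fails the run):
1. the box lies mouth up on the holder's base, clamped between the two jaws (angle between box's own y axis and vertical below 0.08 rad and angle between the x axis of box and the x axis of holder, either way round below 0.08 rad and x of box_mouth in the frame of holder between -0.02 and 0.02 m and y of box_mouth in the frame of holder between -0.04 and -0.028 m and z of box_mouth in the frame of holder between 0.06 and 0.0675 m and value of joint jaw between 0.137 and 0.145 m), for 0.3 s.
2. every stamp is inside the clamped box (all of step 1 and x of stamp1 in the frame of box between -0.032 and 0.032 m and y of stamp1 in the frame of box between -0.022 and 0.015 m and z of stamp1 in the frame of box between 0.002 and 0.14 m and x of stamp2 in the frame of box between -0.032 and 0.032 m and y of stamp2 in the frame of box between -0.022 and 0.015 m and z of stamp2 in the frame of box between 0.002 and 0.14 m and x of stamp3 in the frame of box between -0.032 and 0.032 m and y of stamp3 in the frame of box between -0.022 and 0.015 m and z of stamp3 in the frame of box between 0.002 and 0.14 m and x of stamp4 in the frame of box between -0.032 and 0.032 m and y of stamp4 in the frame of box between -0.022 and 0.015 m and z of stamp4 in the frame of box between 0.002 and 0.14 m), for 0.2 s.
At the end, for the whole second after the job is handed in: The box lies flat on the holder base, mouth up (0.08 rad), within 20 mm of the jaws' middle, both jaws snug on its length (opening at most 145 mm); every stamp is in it; the lid's lip is in the mouth and its board on the rim (2 mm in height, 0.05 rad); all at rest (all of step 2 and x of lid in the frame of box between -0.006 and 0.006 m and z of lid in the frame of box between 0.065 and 0.077 m and y of lid in the frame of box between 0.014 and 0.02 m and angle between the z axis of lid and the y axis of box, either way round below 0.05 rad and angle between lid's own z axis and vertical below 0.15 rad and linear speed of each of box, lid, stamp1, stamp2, stamp3, stamp4 below 0.02 m/s); the robot touches nothing.
It fails at once if the glass dish is disturbed (moved more than 3 cm) (distance of dish from where it was at the start of the episode above 0.03 m).
It fails at once if the timer is disturbed (moved more than 3 cm) (distance of timer from where it was at the start of the episode above 0.03 m).
It fails at once if the bench scraper is disturbed (moved more than 3 cm) (distance of bench_scraper from where it was at the start of the episode above 0.03 m).
It fails at once if the green scraper is disturbed (moved more than 3 cm) (distance of soft_scraper from where it was at the start of the episode above 0.03 m).
Of stamp1, stamp2, stamp3, stamp4 only 2 to 4 are there at a start; the rules pass over those that are not, and their reading is None.
At some moment in a run one of stamp1, stamp2, stamp3, stamp4, lid may be knocked a few centimetres aside while the robot is not near it.
It also fails if it takes over 208 s, if anything falls off the work surface, if the arm or the gripper's body presses on something with over 40 N, if the wrist force passes 120 N, or if a joint passes its speed limit or range.

ROBOT

A 6-joint arm with a two-finger parallel gripper is mounted at the origin on the work surface. World frame = base frame: x ahead of the robot, y to its left, z up, the work surface at z = 0. Lengths are in mm, angles in degrees, forces in N, time in s.
With the tool pointing down it reaches from about 325 to 925 mm from the base axis. Payload 3.1 kg.
Tool frame: the origin (TCP) lies at the very end of the fingers, on their centre line; the grasp point (between the pads) lies grasp_offset behind it (grasp_offset is the distance from the TCP to the grasp point, in mm); z points along the fingers, x is the direction in which the jaws open and shut, and the axes are right-handed (so a half turn about z gives the same grasp; the last joint's range is limited). The gripper opens to 85 mm and grips with 20 to 120 N. Pads are 22 mm wide; open, the fingers measure 114 mm over their backs; the gripper's body (76 mm by 85 mm) begins 54 mm behind the grasp point. The pads swing forward as they close: fully open they stand 13 mm farther back than shut.
Start: joints at [-76.158, 12.427, 92.441, -0, 75.132, -6.429], TCP at [216.562, -586.294, 231.3] pointing down, gripper open.
Joint ranges: [-157.48, 157.48], [-44.54, 120.13], [17.64, 146.25], [-64.5, 244.5], [7.68, 150.69], [-147.95, 147.95]. Speed limits (degrees/s): [159.86, 159.86, 180, 180, 180, 180].

INTERFACE

Orientations are given as [roll, pitch, yaw] about the fixed x, y, z axes, in that order (R = Rz(yaw) Ry(pitch) Rx(roll)).
In Python, from station import * gives the robot as it stands. Calls block until the motion is done:
- goto(position, orientation): joint-space move of the TCP to a pose.
- move_l(position, attitude=None, speed=150): straight line of the TCP; attitude=None keeps the orientation; speed is the mean speed in mm/s.
- move_j(angles): joint-space move.
- grip(opening, squeeze=None): finger opening in mm; squeeze is the grip in N (None keeps the last); returns when the fingers have stopped.
- wait(seconds).
- solve_ik(position, orientation): joint angles nearest the present ones, or None.
- get_obs(): the state.
- get_image(name): name is "scene" or "top" or "wrist"; returns the picture (420x560x3 uint8, red, green, blue); there is no depth.
- get_calibration(name): a dict with "fx", "fy", "cx", "cy" (pixels), "R" (3x3) and "t" (3): a world point X has camera coordinates R X + t; the wrist camera has in their place "mount" (4x4, takes a point from camera to tool coordinates, whose origin is the TCP and whose axes are the tool frame's). Camera axes: x right, y down, z forward; pixel columns grow to the right and rows downward; lengths in mm; the calibration is good to about 2 mm. A picture is of the moment at which its call begins: read the wrist's pose just before it. get_calibration takes no time and is no camera call.
A pose or a line that the arm cannot do raises Unreachable and nothing moves.
- sign_off(): hands the job in, once; it reports no verdict.
Trained networks look in the newest picture that a camera, given by its name, has taken for a name from the list of things; names that differ only in an ending like _2 or _b are one class to them, and where a whole thing is asked for, a point or a joint stands for the part that bears it (a point fixed in the world has none). Each returns a list of dicts, best first, with "score" (0 to 1); they miss things now and then, are a little off and sometimes report something else, mostly with a low value. They report only what shows in the picture. A call takes as long as a camera call. They do not tell look-alikes from the thing itself.
- spot_in(name, camera): "extent" ([centre column, centre row, width, height] in pixels, round what is visible of it).
- regions_of(name, camera): "region" (420x560 bool, what is visible of it) and "extent" ([centre column, centre row, width, height] in pixels, round what is visible of it).
The state is a dict: "t": time; "joint_pos": joint angles; "qvel": joint speeds; "effort": joint torques, N m; "tcp_pos": TCP position; "ee_rot": TCP orientation; "wrist_force": force on the tool from outside, world axes, zero at the start; "moment": the same for the moment, N m; "grip_width": finger opening in mm.
Only numpy, scipy, OpenCV 4.12 (cv2) and the standard library are available. Lean on these libraries where they do the work, as an engineer would, in place of code of your own. Each camera call takes 0.05 s, during which the arm holds its last target.

## Working session

There is one attempt and no reset: what is moved stays moved. The work goes in short steps, each a Python script; the robot and the scene stay as the last script left them, time stands still between calls to the robot, and variables do not carry over. Pictures are saved under pics/ and viewed, and the job is handed in when it is done.

```bash
ls; mkdir -p pics
cat > s0.py <<'E'
from station import *
import cv2,numpy as np
for n in ["scene","top","wrist"]:
    im=get_image(n); cv2.imwrite(f"pics/a_{n}.png",im[:,:,::-1])
    c=get_calibration(n); print(n,{k:np.round(np.array(v),3).tolist() for k,v in c.items()})
o=get_obs(); print(o)
E
python3 s0.py
```

```text
pics
scene {'fx': 510.686, 'fy': 510.686, 'cx': 285.445, 'cy': 211.548, 'R': [[0.839, 0.544, 0.006], [0.456, -0.697, -0.554], [-0.298, 0.468, -0.832]], 't': [-481.72, -241.647, 1413.114]}
top {'fx': 446.643, 'fy': 446.643, 'cx': 285.434, 'cy': 215.785, 'R': [[-0.026, -1.0, 0.003], [-0.988, 0.026, -0.154], [0.154, -0.007, -0.988]], 't': [-35.026, 612.655, 1205.396]}
wrist {'fx': 328.087, 'fy': 328.087, 'cx': 283.041, 'cy': 205.06, 'mount': [[1.0, 0.001, 0.0, 0.071], [-0.001, 0.951, 0.31, -79.12], [0.0, -0.31, 0.951, -142.818], [0.0, 0.0, 0.0, 1.0]]}
{'t': 0.15, 'joint_pos': array([-7.61573646e+01,  1.24671342e+01,  9.25101250e+01, -1.06901295e-03,
        7.51325885e+01, -6.42852375e+00]), 'qvel': array([ 0.0298791 , -0.18449475, -0.25584018, -0.00153843,  0.04247745,
        0.00370067]), 'effort': array([-1.37448369e-04, -3.97447836e+01, -3.04417276e+01, -1.50666074e-04,
        5.80373322e-03, -6.19630853e-06]), 'tcp_pos': array([ 216.40076143, -585.65384478,  230.2397402 ]), 'ee_rot': array([-1.79988727e+02,  1.09272699e-01, -6.97285548e+01]), 'wrist_force': array([0.54840312, 0.20789111, 0.80335437]), 'moment': array([-0.00506876,  0.0234993 , -0.00945125]), 'grip_width': 85.57831618170903}
```

View pics/a_scene.png

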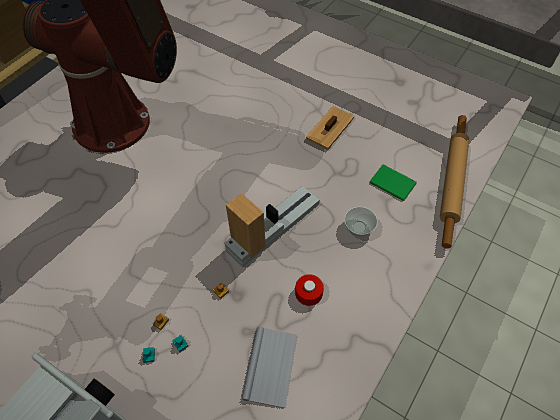

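View pics/a_top.png

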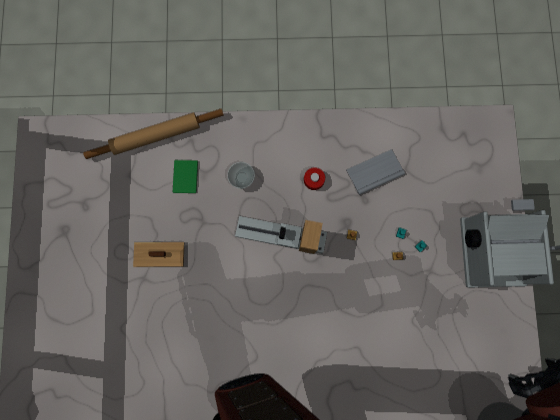

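View pics/a_wrist.png

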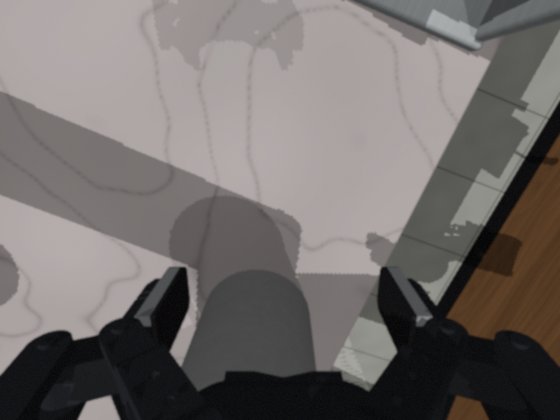

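The scene view shows the box at (245,225), black tab (272,213), lid (330,128), brass stamps at (221,290) and (160,321), and turquoise look-alikes at (180,343) and (148,355). In the top view the brass stamps are at (352,235) and (398,256), the turquoise ones at (402,234) and (421,246), and the lid at (159,254).

```bash
cat > h.py <<'E'
from station import *
import cv2,numpy as np
from scipy.spatial.transform import Rotation as Rn
def cam(n):
    c=get_calibration(n)
    K=np.array([[c['fx'],0,c['cx']],[0,c['fy'],c['cy']],[0,0,1.]])
    if n=='wrist':
        o=get_obs(); T=np.eye(4); T[:3,:3]=Rn.from_euler('xyz',o['ee_rot'],degrees=True).as_matrix(); T[:3,3]=o['tcp_pos']
        W=np.linalg.inv(T@np.array(c['mount'])); return K,W[:3,:3],W[:3,3]
    return K,np.array(c['R']),np.array(c['t'])
def ray(cm,px):
    K,R,t=cm; d=R.T@np.linalg.solve(K,[px[0],px[1],1.]); return -R.T@t,d
def at(cm,px,z):
    o,d=ray(cm,px); return o+d*(z-o[2])/d[2]
def tri(c1,p1,c2,p2):
    A=[];b=[]
    o1,d1=ray(c1,p1);o2,d2=ray(c2,p2)
    s=np.linalg.lstsq(np.c_[d1,-d2],o2-o1,rcond=None)[0]
    a,bb=o1+d1*s[0],o2+d2*s[1]
    return (a+bb)/2,np.linalg.norm(a-bb)
def proj(cm,X):
    K,R,t=cm; p=K@(R@np.array(X,float)+t); return p[:2]/p[2]
def shot(n,f,crop=None,s=1):
    im=get_image(n)
    if crop: im=im[crop[1]:crop[3],crop[0]:crop[2]]
    if s!=1: im=cv2.resize(im,None,fx=s,fy=s,interpolation=cv2.INTER_CUBIC)
    cv2.imwrite(f"pics/{f}.png",im[:,:,::-1]); return im
E
cat > s1.py <<'E'
from h import *
cs={n:cam(n) for n in('scene','top')}
for n in cs:
    get_image(n)
    for nm in ['holder','jaw_tab','box','lid','stamp1','stamp2','stamp3','stamp4','dish','timer']:
        for d in spot_in(nm,n)[:6]:
            if d['score']>.2: print(n,nm,round(d['score'],2),np.round(d['extent'],1),np.round(at(cs[n],d['extent'][:2],15)))
shot('scene','b1',(130,270,240,370),6); shot('top','b2',(300,200,440,270),5)
shot('top','b3',(225,200,355,265),6)
E
python3 s1.py
```

```text
scene holder 0.86 [273.5 226.   94.2  85.7] [565. -38.  15.]
scene jaw_tab 0.72 [270.8 225.8  18.3  36.4] [559. -41.  15.]
scene lid 0.55 [330.8 126.4  50.2  42.8] [518. 314.  15.]
scene stamp1 0.66 [151.4 355.2   9.2  16.2] [ 529. -433.   15.]
scene stamp1 0.55 [180.4 344.   16.7  15.4] [ 564. -382.   15.]
scene stamp1 0.52 [161.4 321.6  14.9  14.5] [ 499. -367.   15.]
scene stamp1 0.5 [220.4 291.3  16.5  16. ] [ 561. -243.   15.]
scene stamp1 0.35 [277.1 221.8  19.5  39.5] [566. -24.  15.]
scene stamp2 0.66 [151.4 355.2   9.2  16.2] [ 529. -433.   15.]
scene stamp2 0.55 [180.4 344.   16.7  15.4] [ 564. -382.   15.]
scene stamp2 0.52 [161.4 321.6  14.9  14.5] [ 499. -367.   15.]
scene stamp2 0.5 [220.4 291.3  16.5  16. ] [ 561. -243.   15.]
scene stamp2 0.35 [277.1 221.8  19.5  39.5] [566. -24.  15.]
scene stamp3 0.66 [151.4 355.2   9.2  16.2] [ 529. -433.   15.]
scene stamp3 0.55 [180.4 344.   16.7  15.4] [ 564. -382.   15.]
scene stamp3 0.52 [161.4 321.6  14.9  14.5] [ 499. -367.   15.]
scene stamp3 0.5 [220.4 291.3  16.5  16. ] [ 561. -243.   15.]
scene stamp3 0.35 [277.1 221.8  
[... 174 characters left out ...]
 [161.4 321.6  14.9  14.5] [ 499. -367.   15.]
scene stamp4 0.5 [220.4 291.3  16.5  16. ] [ 561. -243.   15.]
scene stamp4 0.35 [277.1 221.8  19.5  39.5] [566. -24.  15.]
scene dish 0.86 [359.6 219.9  33.8  29.1] [729.  89.  15.]
scene timer 0.59 [307.9 290.2  29.3  33. ] [ 721. -136.   15.]
top holder 0.85 [281.9 233.5  91.4  36. ] [566. -40.  15.]
top jaw_tab 0.86 [287.9 233.6  24.8  23.6] [565. -57.  15.]
top box 0.58 [308.9 241.8  22.1  34.1] [ 540. -116.   15.]
top box 0.54 [184.2 176.   23.8  34.4] [742. 241.  15.]
top lid 0.77 [157.7 255.1  49.   24.1] [513. 314.  15.]
top dish 0.82 [241.9 175.8  25.6  26.9] [738.  73.  15.]
top timer 0.88 [314.5 176.7  22.3  23.6] [ 730. -139.   15.]
```

View pics/b1.png

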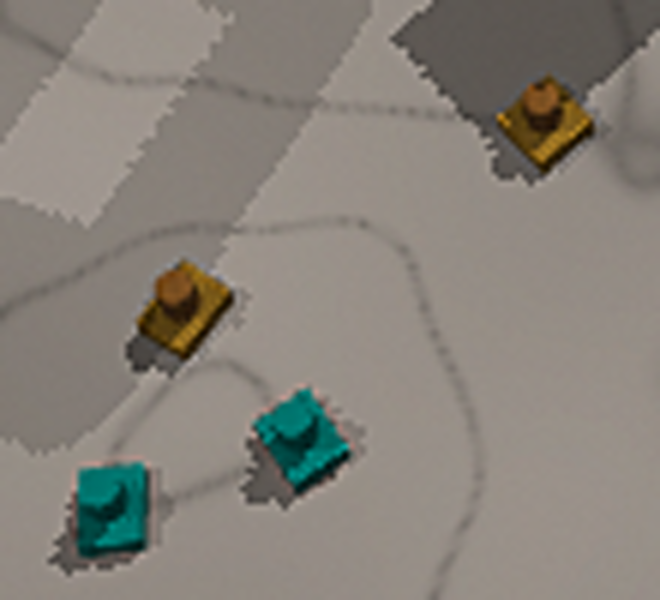

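View pics/b2.png

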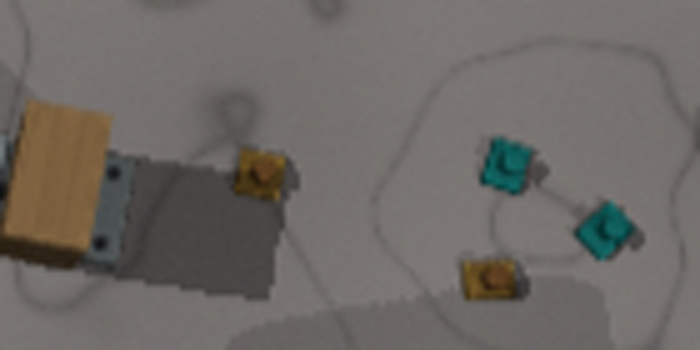

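View pics/b3.png

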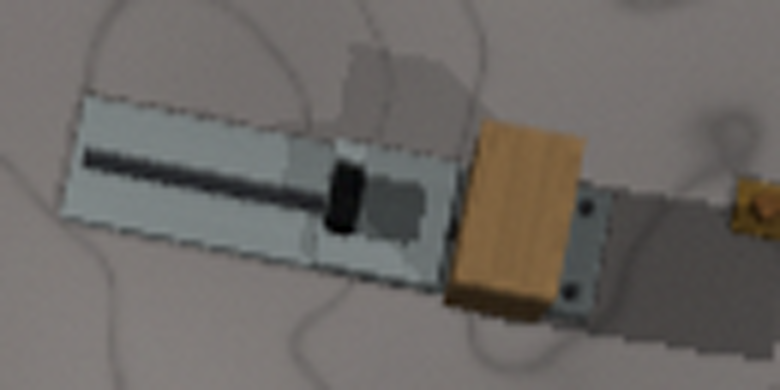

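The close crops show brass square and oblong stamps; the two turquoise ones are the look-alikes. Next I'll fit the holder and take wrist views.

```bash
cat > s2.py <<'E'
from h import *
c=cam('top')
a=[at(c,(239.2,215.5),20),at(c,(235.3,236),20)]; b=[at(c,(326.3,231.7),42),at(c,(323.3,253.3),42)]
A=(a[0]+a[1])/2;B=(b[0]+b[1])/2
print(a,b,np.linalg.norm((A-B)[:2]),(A+B)/2, np.degrees(np.arctan2((A-B)[1],(A-B)[0])))
for yaw in (-90,90,0,180):
  for p in [(500,-60,420),(560,-60,420),(620,-60,400)]:
    print(yaw,p,np.round(solve_ik(p,(180,0,yaw))) if solve_ik(p,(180,0,yaw)) is not None else None)
E
python3 s2.py
```

```text
[array([620.04379594,  81.26726882,  20.        ]), array([561.27623668,  92.97520249,  20.        ])] [array([ 564.29526349, -164.33326555,   42.        ]), array([ 504.08352478, -153.54600077,   42.        ])] 252.45768423929997 [562.42470522 -35.90919875  31.        ] 77.07452381892568
-90 (500, -60, 420) [-15.  -8.  94.  -0.  94.  75.]
-90 (560, -60, 420) [-13.  -0.  86.  -0.  94.  77.]
-90 (620, -60, 400) [-12.   8.  80.  -0.  92.  78.]
90 (500, -60, 420) [ -15.   -8.   94.    0.   94. -105.]
90 (560, -60, 420) [ -13.   -0.   86.    0.   94. -103.]
90 (620, -60, 400) [ -12.    8.   80.    0.   92. -102.]
0 (500, -60, 420) [-15.  -8.  94.  -0.  94. -15.]
0 (560, -60, 420) [-13.  -0.  86.  -0.  94. -13.]
0 (620, -60, 400) [-12.   8.  80.  -0.  92. -12.]
180 (500, -60, 420) None
180 (560, -60, 420) None
180 (620, -60, 400) None
```

```bash
cat > s3.py <<'E'
from h import *
import pickle
D={}
for i,p in enumerate([(480,-100,420),(480,60,420)]):
    goto(p,(180,0,90)); wait(.3)
    c=cam('wrist'); im=shot('wrist',f'c{i}'); D[i]=(c,im)
    for nm in ['jaw_tab','holder','lid','stamp1']:
        for d in spot_in(nm,'wrist')[:4]:
            if d['score']>.3: print(i,nm,round(d['score'],2),np.round(d['extent'],1))
pickle.dump(D,open('c.pkl','wb')); print(get_obs()['t'])
E
python3 s3.py
```

```text
0 jaw_tab 0.97 [315.2 193.7  37.5  47.2]
0 jaw_tab 0.58 [322.6 197.4 151.   65.9]
0 holder 0.72 [206.1 193.9  13.3  14.5]
0 holder 0.57 [322.1 196.9 151.3  65.9]
0 holder 0.35 [171.8 275.6  90.   43.3]
0 lid 0.94 [518.5 171.8  80.5  44.6]
0 stamp1 0.79 [122.4 193.3  18.6  20.3]
0 stamp1 0.76 [ 91.5 170.6  22.1  20.8]
0 stamp1 0.53 [205.7 192.4  17.5  14.8]
0 stamp1 0.48 [128.  156.7  18.4  18.4]
1 jaw_tab 0.67 [216.7 195.9  41.5  40.5]
1 holder 0.8 [228.6 196.4 152.   63.5]
1 holder 0.51 [433.8 169.4  89.6  42.8]
1 lid 0.6 [434.1 168.9  91.5  43.1]
1 stamp1 0.84 [113.8 192.4  18.4  18.1]
1 stamp1 0.76 [ 32.  193.8  23.1  18.5]
1 stamp1 0.6 [  4.7 171.1   9.4  22.9]
1 stamp1 0.5 [ 32.5 157.8  21.9  17.7]
5.2833
```

View pics/c0.png

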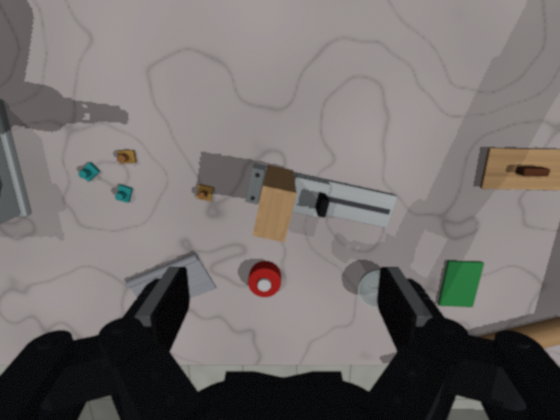

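View pics/c1.png

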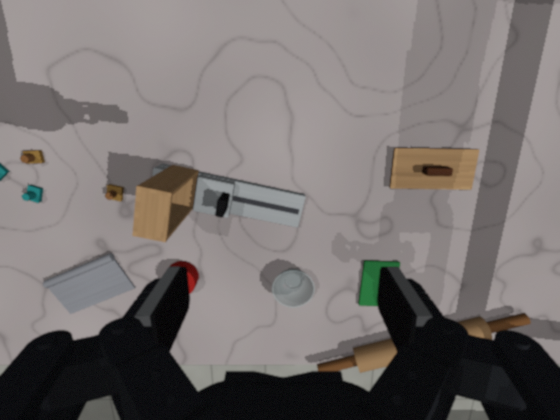

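These wrist views show the box at (275,205), the black tab at (322,205), brass stamps at (125,157) and (204,192), and the lid at (522,170). There are no further stamps. I'll zoom in for corner picks.

Run:
```python
import pickle,cv2
D=pickle.load(open('c.pkl','rb'))
for i,(c,im) in D.items():
    x0,y0=((235,140),(125,140))[i]
    cr=im[y0:y0+110,x0:x0+(190)]
    cv2.imwrite(f'pics/d{i}.png',cv2.resize(cr,None,fx=4,fy=4,interpolation=cv2.INTER_CUBIC)[:,:,::-1])
```

```text
(no output)
```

View pics/d0.png

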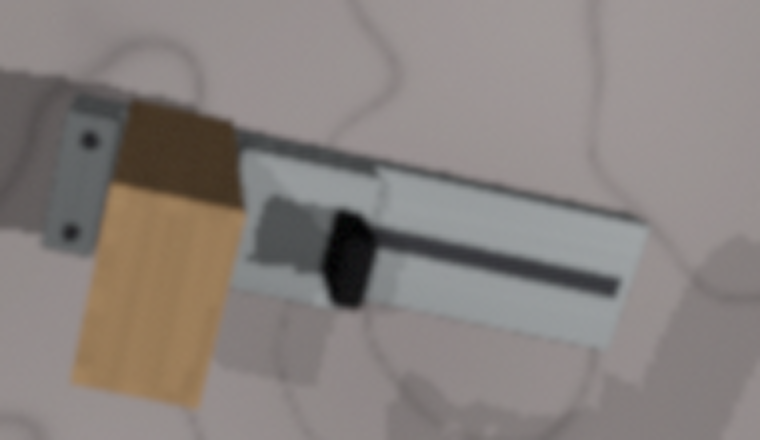

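View pics/d1.png

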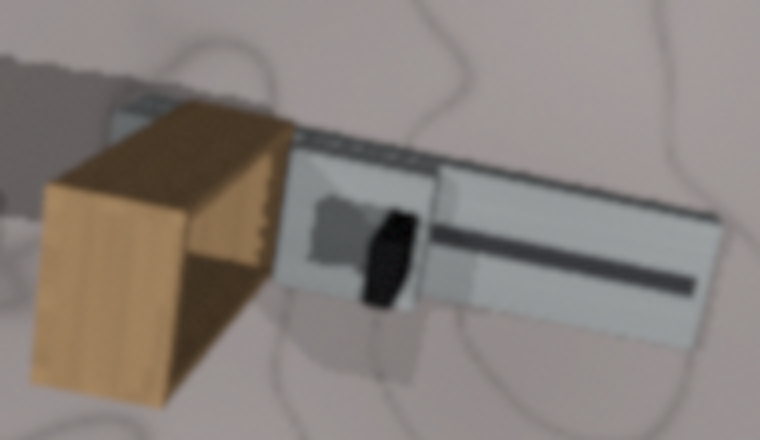

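```bash
cat > s4.py <<'E'
from h import *
import pickle
from scipy.optimize import least_squares
D=pickle.load(open('c.pkl','rb'))
ct=cam('top')
P=[]
def add(c,off,s,lst):
    for px,X,k in lst: P.append((c,np.array(px)/s+off,X,k))
add(D[0][0],(235,140),4,[((650,222),(-30,127.5,20),0),((607,348),(30,127.5,20),0),((72,112),(-30,-127.5,42),0),((43,246),(30,-127.5,42),0),
 ((110,184),(-35,-105,162),2),((245,210),(-35,-61,162),2),((72,383),(35,-105,162),2),((198,405),(35,-61,162),2),((380,170),(-30,-45,42),1)])
add(D[1][0],(125,140),4,[((722,222),(-30,127.5,20),0),((693,348),(30,127.5,20),0),((440,168),(-30,-45,42),1),((412,308),(30,-45,42),1),((298,150),(-30,-105,42),1),((275,286),(30,-105,42),1),
 ((48,184),(-35,-105,162),2),((188,212),(-35,-61,162),2),((32,380),(35,-105,162),2),((163,407),(35,-61,162),2)])
add(ct,(225,200),6,[((85,93),(30,127.5,20),0),((62,216),(-30,127.5,20),0),((608,190),(30,-127.5,42),0),((590,320),(-30,-127.5,42),0),
 ((486,122),(35,-61,162),2),((583,137),(35,-105,162),2),((447,290),(-35,-61,162),2),((550,305),(-35,-105,162),2)])
def W(p,X,k):
    X=np.array(X,float)
    if k==1: X[1]+=p[3]
    if k==2: X[0]+=p[4];X[1]+=p[5]
    c,s=np.cos(p[2]),np.sin(p[2])
    return np.array([p[0]+c*X[0]-s*X[1],p[1]+s*X[0]+c*X[1],X[2]+p[6]])
f=lambda p:np.concatenate([proj(c,W(p,X,k))-px for c,px,X,k in P])
r=least_squares(f,[562,-36,-.22,45,0,0,0],loss='soft_l1',x_scale=[10,10,.1,10,5,5,5])
print(np.round(r.x,2),np.degrees(r.x[2])); print(np.round(f(r.x).reshape(-1,2),1).tolist())
E
python3 s4.py
```

```text
[ 5.6292e+02 -3.3010e+01 -2.2000e-01  5.0430e+01 -8.4000e-01  1.1900e+00
 -3.3300e+00] -12.366551475902737
[[-0.1, 0.1], [-0.0, 0.1], [-1.3, -0.9], [-0.7, 0.2], [-0.1, -0.5], [-0.1, 0.2], [-0.9, -0.6], [-0.2, 0.4], [1.1, 1.7], [0.3, -0.1], [-0.3, -0.2], [-0.5, 2.0], [0.6, 0.5], [-1.2, -1.0], [-0.2, -1.1], [0.2, -0.5], [-0.2, -0.4], [0.1, 0.1], [0.3, -0.2], [-1.2, 0.4], [-1.7, 0.3], [-0.3, -0.0], [-1.0, -0.7], [-1.4, -0.9], [-0.6, -0.1], [0.0, -1.9], [0.0, -1.2]]
```

```bash
cat >> h.py <<'E'
import station
HX,HY,TH=562.9,-33.0,np.radians(-12.37)
ex=np.array([np.cos(TH),np.sin(TH),0]);ey=np.array([-np.sin(TH),np.cos(TH),0]);ez=np.array([0,0,1.])
def H(x,y,z): return np.array([HX,HY,0])+x*ex+y*ey+z*ez
def att(a,sgn=1):
    """tool x along +-holder x, tool z = horizontal -y tilted a deg below; a=90: straight down, >90 pointing to +y"""
    a=np.radians(a); d=-np.cos(a)*ey-np.sin(a)*ez; x=sgn*ex
    return Rn.from_matrix(np.c_[x,np.cross(d,x),d]).as_euler('xyz',degrees=True), d
def toH(p):
    q=np.array(p)-np.array([HX,HY,0]); return np.array([q@ex,q@ey,q[2]])
E
python3 - <<'E'
from h import *
print([n for n in dir(station) if not n.startswith('_')])
print(getattr(station,'grasp_offset',None), {k:getattr(get_obs(),k,None) for k in ()})
g=16
for sgn in (1,-1):
  for nm,X,a in [('tab',H(0,-5,70),90),('tab',H(0,-5,70),70),('tab',H(0,110,70),90),('tab',H(0,110,70),70)]+[('g%d'%b,H(0,-83,95+dz),b) for b in(15,30,45) for dz in (0,60)]+[('f%d'%b,H(0,-34,42+dz),b) for b in(90,105,120,135) for dz in (0,60)]:
    r,d=att(a,sgn); s=solve_ik(X+d*g,r); print(sgn,nm,a,None if s is None else np.round(s))
E
```

```text
['Unreachable', 'get_calibration', 'get_image', 'get_obs', 'goto', 'grasp_offset', 'grip', 'move_j', 'move_l', 'regions_of', 'sign_off', 'solve_ik', 'spot_in', 'wait']
18.700000000000003 {}
1 tab 90 [-11.  17. 107.  -0.  55.   1.]
1 tab 70 [ -1.  21. 104. -23.  60.  24.]
1 tab 90 [  0.  20. 104.  -0.  56.  13.]
1 tab 70 [  9.  26.  98. -20.  65.  32.]
1 g15 15 None
1 g15 15 None
1 g30 30 [  6.  34. 101. -56.  81.  46.]
1 g30 30 [  6.  28. 101. -56.  84.  42.]
1 g45 45 [  1.  26. 103. -46.  71.  38.]
1 g45 45 [  1.  21. 103. -45.  75.  33.]
1 f90 90 [-14.  20. 108.  -0.  52.  -2.]
1 f90 90 [-14.  14. 107.  -0.  58.  -2.]
1 f105 105 [-22.  20. 109.  18.  55. -20.]
1 f105 105 [-22.  15. 108.  17.  61. -18.]
1 f120 120 [-29.  24. 108.  33.  62. -36.]
1 f120 120 [-29.  18. 107.  31.  67. -32.]
1 f135 135 [-34.  30. 106.  44.  71. -47.]
1 f135 135 [-34.  24. 106.  43.  76. -43.]
-1 tab 90 None
-1 tab 70 None
-1 tab 90 None
-1 tab 70 None
-1 g15 15 None
-1 g15 15 None
-1 g30 30 [   6.   34.  101.  -56.   81. -134.]
-1 g30 30 [   6.   28.  101.  -56.   84. -138.]
-1 g45 45 [   1.   26.  103.  -46.   71. -142.]
-1 g45 45 [   1.   21.  103.  -45.   75. -147.]
-1 f90 90 None
-1 f90 90 None
-1 f105 105 None
-1 f105 105 None
-1 f120 120 [-29.  24. 108.  33.  62. 144.]
-1 f120 120 None
-1 f135 135 [-34.  30. 106.  44.  71. 133.]
-1 f135 135 [-34.  24. 106.  43.  76. 137.]
```

Run:
```python
from h import *
import pickle
D=pickle.load(open('c.pkl','rb'))
ct=cam('top')
for nm,c,im in [('d0',D[0][0],D[0][1]),('d1',D[1][0],D[1][1]),('top',ct,get_image('top'))]:
    o=((235,140) if nm=='d0' else (125,140) if nm=='d1' else (225,190)); 
    cr=cv2.resize(im[o[1]:o[1]+110,o[0]:o[0]+190],None,fx=4,fy=4,interpolation=cv2.INTER_CUBIC).copy()
    for X in [(sx*15,-5+sy*7,z) for sx in(-1,1) for sy in(-1,1) for z in (86,)]+[(30,127.5,20),(-30,127.5,20),(30,-127.5,42),(-30,-127.5,42)]+[(s*35,y,162) for s in(-1,1) for y in(-105,-61)]:
        p=(proj(c,H(*X))-o)*4; cv2.circle(cr,tuple(int(v) for v in p),3,(255,0,0),-1)
    cv2.imwrite(f'pics/e_{nm}.png',cr[:,:,::-1])
```

```text
(no output)
```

View pics/e_d0.png

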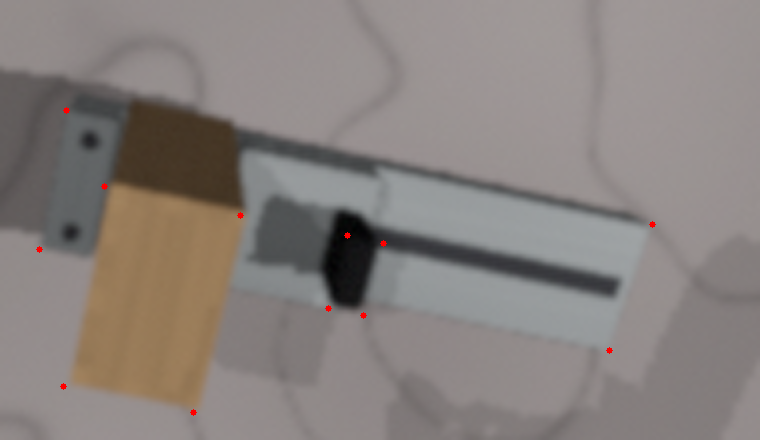

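View pics/e_d1.png

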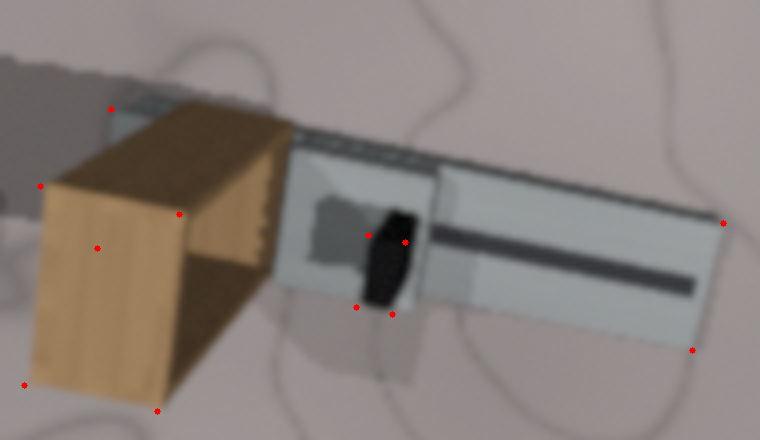

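View pics/e_top.png

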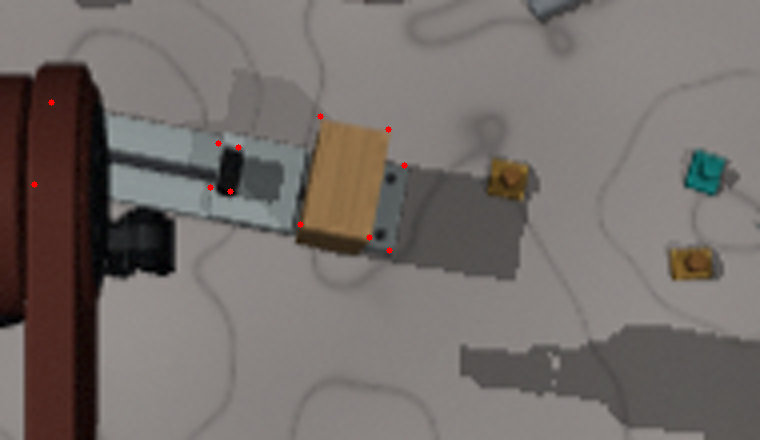

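```bash
cat > s5.py <<'E'
from h import *
G=station.grasp_offset
grip(60,40)
r,d=att(72)
X=lambda y,z:H(0,y,z)+d*G
goto(X(-3,170),r); move_l(X(-6,100),speed=120); 
print(get_obs()['wrist_force'])
move_l(X(-6,73),speed=60)
shot('scene','f1',(200,150,360,270),4)
print(grip(28,40),get_obs()['grip_width'],get_obs()['wrist_force'])
E
python3 s5.py
```

```text
[ 0.84816414 -0.69602914  0.17969878]
False 29.248811676124433 [-1.8191626   0.90273784  3.23818918]
```

View pics/f1.png

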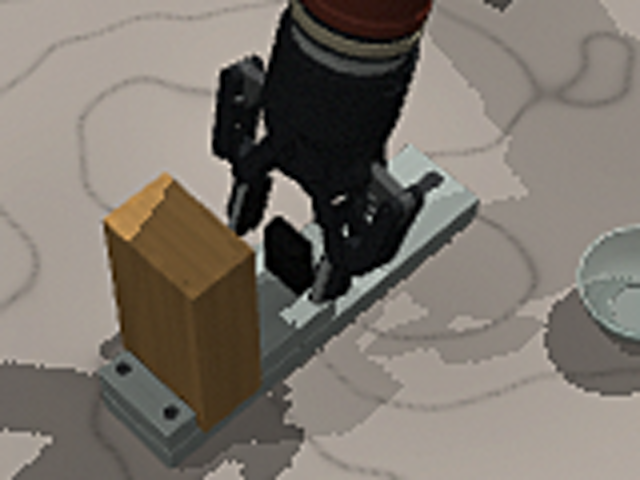

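The tab sits between the fingers, held at 29 mm width. Now I pull.

```bash
cat > s6.py <<'E'
from h import *
G=station.grasp_offset
r,d=att(72)
p0=get_obs()['tcp_pos']; print(toH(p0))
y=0
for s in (60,100,110,114):
    move_l(p0+s*ey,speed=80); o=get_obs(); print(s,np.round(toH(o['tcp_pos']-p0+[HX,HY,0]),1),np.round(o['wrist_force'],1))
    if abs(o['wrist_force']@ey)>15: break
shot('top','g1',(190,180,340,270),5)
print(o['t'])
E
python3 s6.py
```

```text
[  0.0846547  -11.72880139  55.80842079]
60 [ 0.2 60.7  0. ] [0.3 0.7 1.3]
100 [  0.4 100.8   0. ] [ 2.6  0.8 -0.1]
110 [  0.4 110.4   0. ] [ 2.8 -0.9 -1. ]
114 [  0.4 113.7   0. ] [ 3.8 -2.4 -0.8]
11.2083
```

View pics/g1.png

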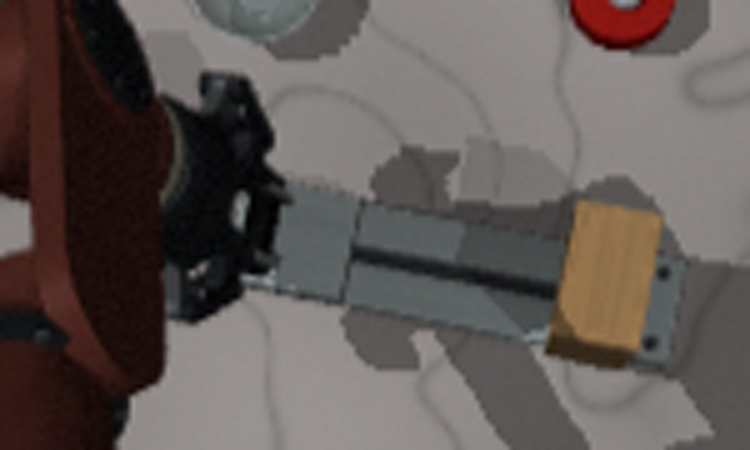

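```bash
cat > s7.py <<'E'
from h import *
G=station.grasp_offset
grip(60); r,d=att(72); p=get_obs()['tcp_pos']; move_l(p-d*70,speed=150)
grip(85)
r,d=att(40)
T=H(-.8,-76,110)+d*G
goto(T-d*130+ez*40,r); move_l(T-d*110,speed=150); move_l(T-d*40,speed=100)
shot('scene','i1',(200,150,360,270),4); shot('wrist','i2')
print(get_obs()['t'],get_obs()['wrist_force'],toH(get_obs()['tcp_pos']))
E
python3 s7.py
```

```text
14.7417 [-1.03727634 -0.11919235  0.32103858] [ -0.15243627 -59.15949409 124.31952136]
```

View pics/i1.png

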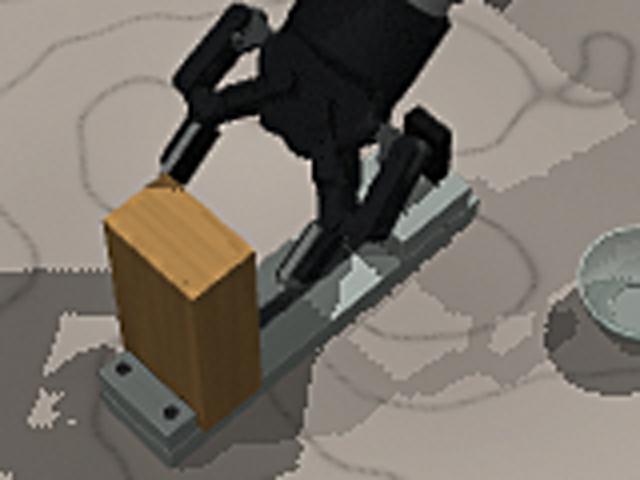

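View pics/i2.png

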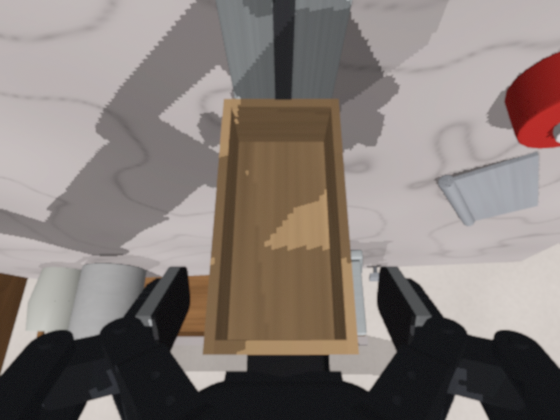

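The box mouth is centred between the fingers: rim columns 210-352 against pads at 188 and 378. I advance and grip.

```bash
cat > s8.py <<'E'
from h import *
G=station.grasp_offset
r,d=att(40)
T=H(-.8,-76,110)+d*G
move_l(T,speed=60); print(np.round(get_obs()['wrist_force'],1))
grip(66,60); wait(.2); o=get_obs(); print(o['grip_width'],np.round(o['wrist_force'],1),toH(o['tcp_pos'])-toH(T))
move_l(T+ez*15,speed=50); o=get_obs();print(np.round(o['wrist_force'],1),o['grip_width'])
shot('scene','j1',(200,150,360,270),4)
E
python3 s8.py
```

```text
[-0.2 -0.1  0.2]
68.84371610163085 [-1.5  1.8  2.6] [0.25690698 0.24824848 0.60062154]
[-0.1 -0.7 -4.1] 69.12759751260405
```

View pics/j1.png

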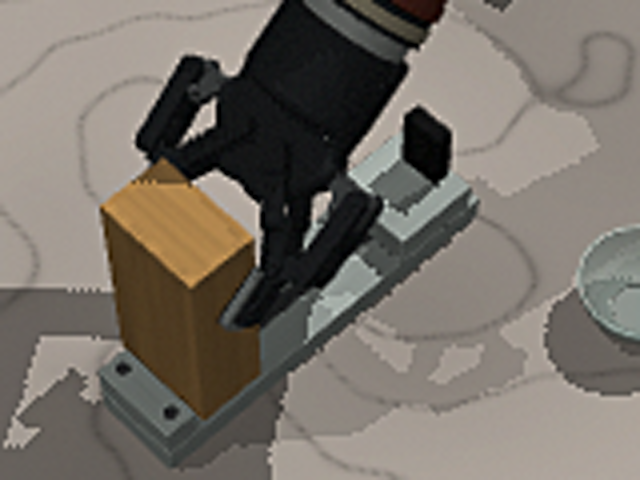

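```bash
cat > s9.py <<'E'
from h import *
G=station.grasp_offset
def pose(y,z,a):
    r,d=att(a); return H(-.8,y,z)+d*G,r
p,r=pose(-76,190,40); move_l(p,speed=120)
for a in (70,100,130):
    p,r=pose(-76+(27)*(a-40)/90,190,a); move_l(p,r,speed=60)
    print(np.round(get_obs()['wrist_force'],1),get_obs()['grip_width'])
p,r=pose(-49,90,130); move_l(p,speed=100); wait(.2)
print(np.round(get_obs()['wrist_force'],1),get_obs()['t'])
shot('scene','k1',(200,150,360,270),4);shot('top','k2',(215,190,365,270),5)
E
python3 s9.py
```

```text
[-0.2  0.6 -2.9] 69.09190421409541
[-0.2 -0.5 -3.5] 69.1439248774036
[ 0.7  1.6 -1.9] 69.14317368112468
[ 0.8 -0.2 -2. ] 20.6083
```

View pics/k1.png

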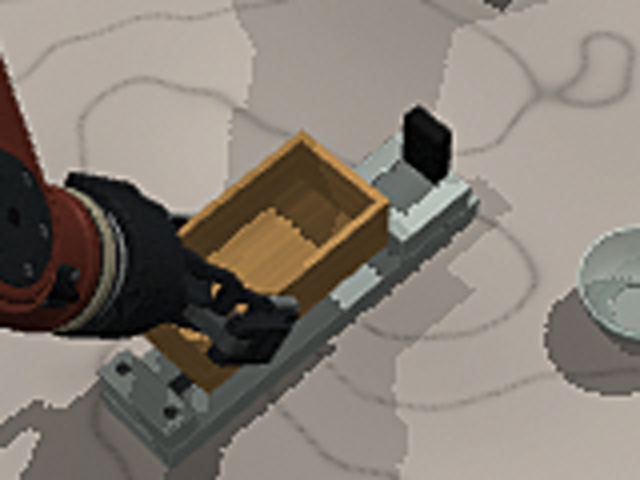

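View pics/k2.png

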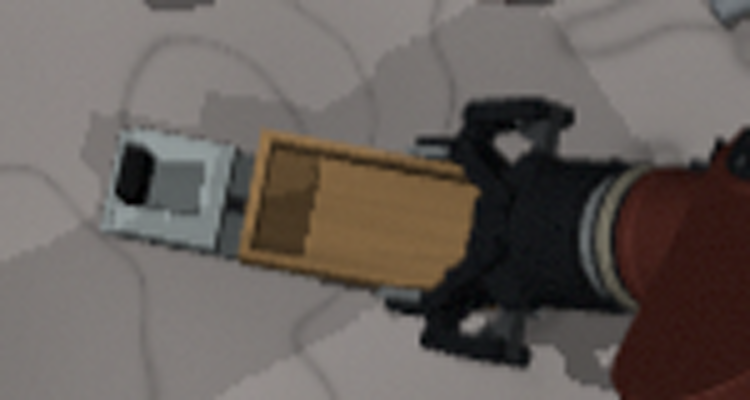

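```bash
cat > s10.py <<'E'
from h import *
G=station.grasp_offset
r,d=att(130)
pose=lambda y,z: H(-.8,y,z)+d*G
move_l(pose(-49,55),speed=80); wait(.3); f0=get_obs()['wrist_force']; print(f0)
z=55
while z>44:
    z-=1; move_l(pose(-49,z),speed=15); wait(.1); o=get_obs(); df=o['wrist_force']-f0; print(z,np.round(df,1))
    if df[2]>4: break
shot('scene','l1',(200,150,360,270),4)
E
python3 s10.py
```

```text
[ 0.49427435 -0.08644411 -2.52001668]
54 [-0.1  0.3 -0. ]
53 [-0.6  0.3  0.6]
52 [-0.5  0.6 -0.2]
51 [-0.4  0.4 -0.6]
50 [-1.4 -0.7 -0.7]
49 [0.  0.1 0.1]
48 [-4.  -0.4  8.5]
```

View pics/l1.png

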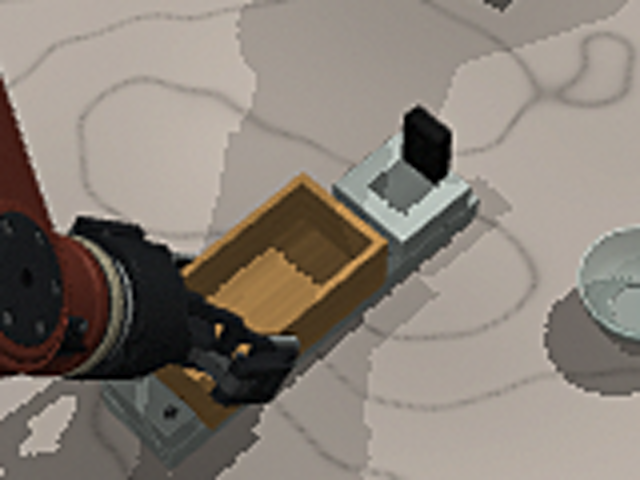

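```bash
cat > s11.py <<'E'
from h import *
G=station.grasp_offset
r,d=att(130)
grip(85); wait(.1); p=get_obs()['tcp_pos']; move_l(p-d*40,speed=60); move_l(p-d*120,speed=200)
grip(60)
r,d=att(72)
goto(H(0,110,190)+d*G,r)
shot('scene','m1',(200,150,360,270),4);shot('top','m2',(215,190,365,270),5)
c=cam('wrist');shot('wrist','m3'); print(get_obs()['t'])
E
python3 s11.py
```

```text
27.4917
```

View pics/m1.png

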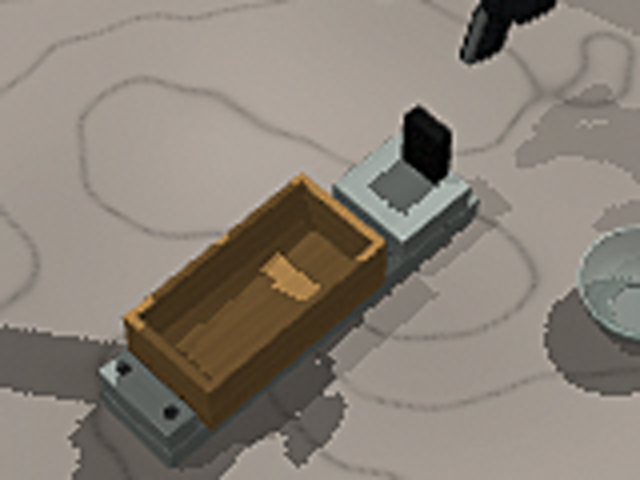

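View pics/m2.png

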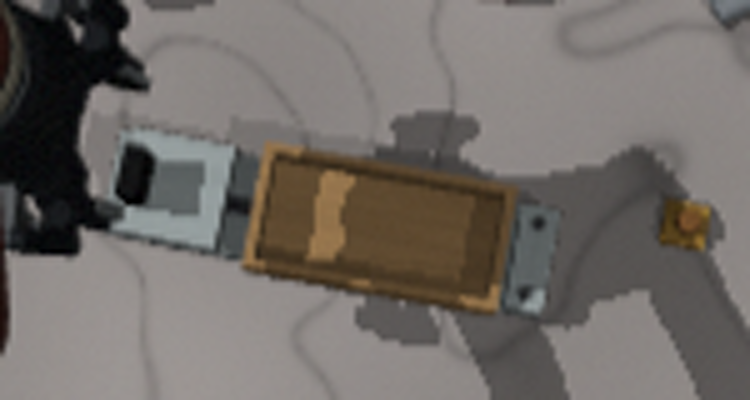

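View pics/m3.png

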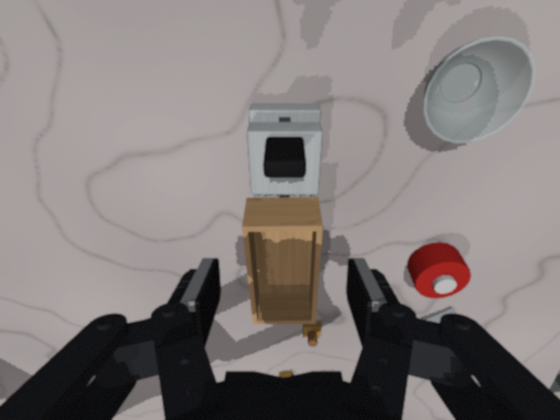

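The box lies flat on the base, mouth up and square, with about 15 mm of gap to the sliding jaw. Now I close the jaw.

```bash
cat > s12.py <<'E'
from h import *
G=station.grasp_offset
r,d=att(72)
X=lambda y,z:H(0,y,z)+d*G
move_l(X(107.5,110),speed=150); move_l(X(107.5,73),speed=60)
grip(28,60); wait(.2); p0=get_obs()['tcp_pos']; f0=get_obs()['wrist_force']; print(get_obs()['grip_width'],f0)
s=0
while s<30:
    s+=2 if s<10 else 1
    move_l(p0-s*ey,speed=25); wait(.1); o=get_obs(); f=(o['wrist_force']-f0)@ey
    print(s,round((p0-o['tcp_pos'])@ey,1),round(f,1))
    if f>18: break
E
python3 s12.py
```

```text
29.06482259915 [-0.50091872  1.12705323  4.73625416]
2 1.4 2.3
4 3.9 2.7
6 6.2 2.2
8 8.2 2.5
10 10.1 2.4
11 11.0 2.5
12 12.1 2.6
13 13.1 2.4
14 14.1 1.7
15 15.1 2.1
16 16.1 2.2
17 16.8 2.7
18 17.6 4.5
19 18.5 3.6
20 19.5 4.3
21 20.5 4.9
22 21.5 3.8
23 21.5 6.4
24 21.5 9.2
25 21.5 11.9
26 21.5 14.7
27 21.5 17.4
28 21.5 20.3
```

```bash
cat > s13.py <<'E'
from h import *
r,d=att(72)
p=get_obs()['tcp_pos']; move_l(p-0.3*ey,speed=20); print((get_obs()['wrist_force'])@ey)
grip(60); wait(.1); p=get_obs()['tcp_pos']; move_l(p-d*60,speed=100); move_l(p-d*60+ez*150,speed=250)
grip(85)
goto(H(0,-34,300)-ez*0,att(90)[0]); wait(.2)
c=cam('wrist');im=shot('wrist','n1'); import pickle; pickle.dump((c,im),open('n1.pkl','wb'))
goto((520,-240,330),(180,0,-12.4));wait(.2)
c2=cam('wrist');im2=shot('wrist','n2'); pickle.dump((c2,im2),open('n2.pkl','wb'))
shot('scene','n3',(130,150,360,370),3); print(get_obs()['t'])
for d in spot_in('stamp2','wrist'): print(d)
E
python3 s13.py
```

```text
4.659876663757938
42.3333
{'extent': [327.9, 242.4, 19.3, 15.8], 'score': 0.72}
{'extent': [312.8, 277.3, 21.8, 19.8], 'score': 0.7}
{'extent': [308.5, 152.3, 20.2, 14.0], 'score': 0.61}
{'extent': [284.6, 242.2, 12.9, 20.5], 'score': 0.61}
```

View pics/n1.png

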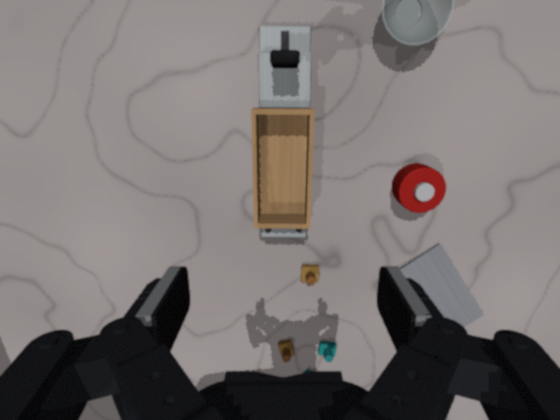

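View pics/n2.png

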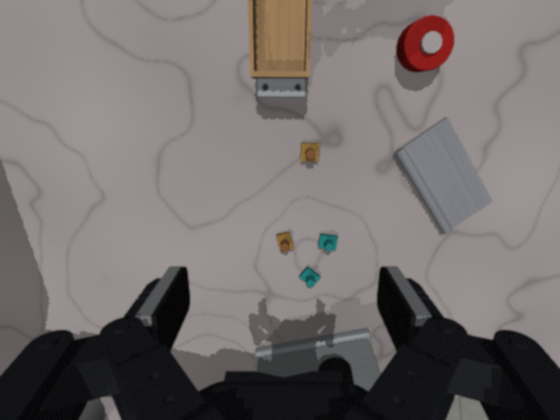

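View pics/n3.png

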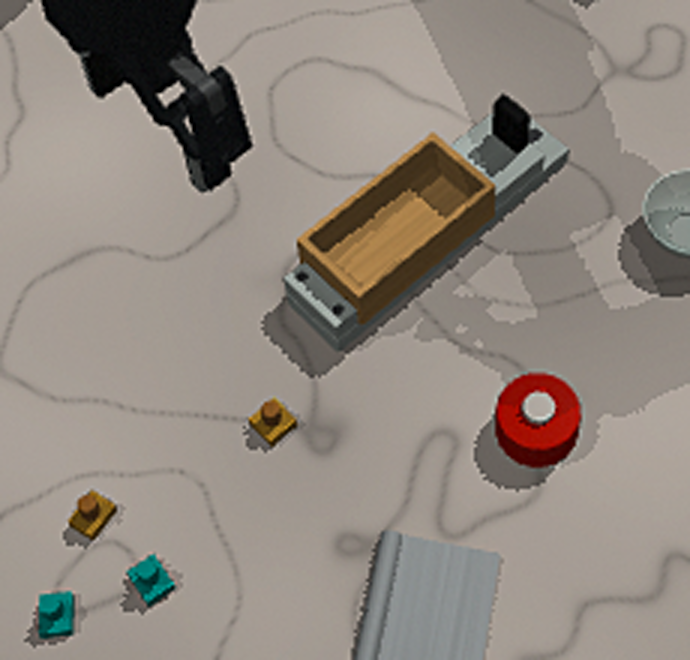

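Run:
```python
import pickle,cv2,numpy as np
a=pickle.load(open('n1.pkl','rb'))[1];b=pickle.load(open('n2.pkl','rb'))[1]
A=cv2.resize(a[255:375,265:355],None,fx=5,fy=5,interpolation=cv2.INTER_CUBIC)
B=cv2.resize(b[140:290,265:355],None,fx=4,fy=4,interpolation=cv2.INTER_CUBIC)
o=np.zeros((600,820,3),np.uint8);o[:,:450]=A;o[:,450:810]=B
cv2.imwrite('pics/o1.png',o[:,:800,::-1])
```

```text
(no output)
```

View pics/o1.png

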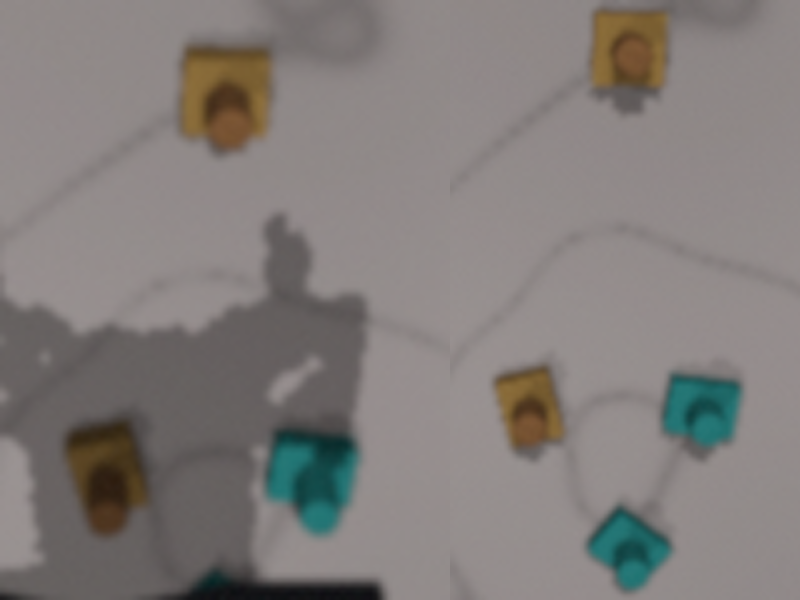

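Run:
```python
from h import *
import pickle
c1=pickle.load(open('n1.pkl','rb'))[0];c2=pickle.load(open('n2.pkl','rb'))[0]
for nm,p,q in [('sq',(310.6,281.),(310.5,153.7)),('ob',(286.4,358.4),(285,247))]:
    X,e=tri(c1,p,c2,q); print(nm,np.round(X,1),round(e,1),np.round(toH(X),1),'z28:',np.round(at(c1,p,28),1),np.round(at(c2,q,28),1))
for s in range(2):
    for P in [(543,-238,100),(500,-360,100),(543,-238,12),(500,-360,12)]: print([None if (k:=solve_ik(P,(180,0,y))) is None else np.round(k) for y in (77.6,-102.4)])
    break
```

```text
sq [ 557.9 -237.9   30.1] 0.2 [  39.  -201.2   30.1] z28: [ 557.7 -239.1   28. ] [ 558.1 -238.3   28. ]
ob [ 495.2 -366.5   28.1] 0.1 [   5.3 -340.3   28.1] z28: [ 495.1 -366.6   28. ] [ 495.2 -366.6   28. ]
[array([ -30.,   17.,  102.,    0.,   61., -108.]), array([-30.,  17., 102.,  -0.,  61.,  72.])]
[array([ -42.,   19.,   99.,    0.,   62., -120.]), array([-42.,  19.,  99.,  -0.,  62.,  60.])]
[array([ -30.,   24.,  104.,   -0.,   52., -108.]), array([-30.,  24., 104.,  -0.,  52.,  72.])]
[array([ -42.,   27.,  100.,    0.,   53., -120.]), array([-42.,  27., 100.,  -0.,  53.,  60.])]
```

```bash
cat > s14.py <<'E'
from h import *
import sys
x,y=float(sys.argv[1]),float(sys.argv[2]); tag=sys.argv[3]
R=(180,0,-102.4)
grip(45)
goto((x,y,110),R); wait(.2)
c=cam('wrist'); shot('wrist','p_'+tag); print(proj(c,(x,y,28)),get_obs()['tcp_pos'])
for d in spot_in('stamp2','wrist')[:4]:
    if d['score']>.3: print(np.round(d['extent']),round(d['score'],2),np.round(at(c,d['extent'][:2],12)))
E
python3 s14.py 558 -238.3 sq
```

```text
[282.23531169 213.36288668] [ 558.39365585 -238.59475812  110.733001  ]
[284. 207.  31.  32.] 0.67 [ 557. -240.   12.]
[453. 246.  40.  36.] 0.64 [ 496. -366.   12.]
[536. 197.  47.  43.] 0.6 [ 524. -431.   12.]
```

View pics/p_sq.png

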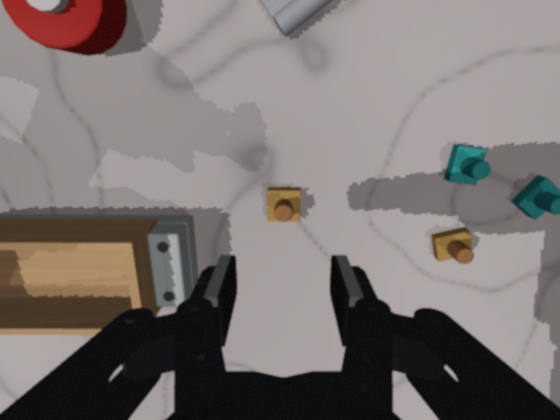

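```bash
cat > s15.py <<'E'
from h import *
import sys
x,y=float(sys.argv[1]),float(sys.argv[2]); tag=sys.argv[3]
f0=get_obs()['wrist_force']
move_l((x,y,40),speed=120); move_l((x,y,13),speed=50); wait(.1)
o=get_obs();print(np.round(o['wrist_force']-f0,1),np.round(o['tcp_pos'],1))
grip(10,40); wait(.1); print(get_obs()['grip_width'])
move_l((x,y,60),speed=80); move_l((x,y,130),speed=150); wait(.1); o=get_obs(); print(o['grip_width'],np.round(o['wrist_force']-f0,1))
shot('wrist','q_'+tag); shot('scene','r_'+tag,(130,150,360,370),3)
E
python3 s15.py 558 -239 sq
```

```text
[ 1.1 -0.1  0.5] [ 558.3 -239.2   13.3]
11.972690120827842
11.935570887617038 [ 0.5  0.6 -1. ]
```

View pics/q_sq.png

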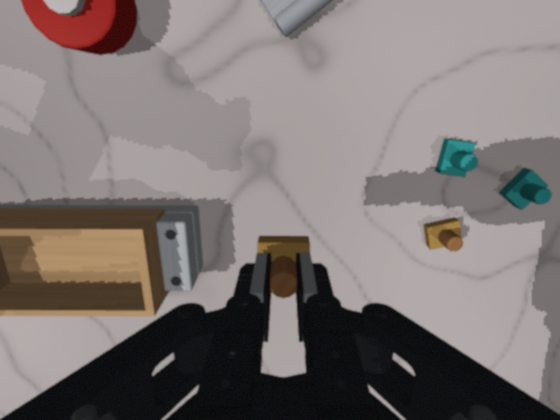

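```bash
cat > s16.py <<'E'
from h import *
import sys
yh=float(sys.argv[1]); tag=sys.argv[2]
R=(180,0,-102.4)
P=lambda z:H(-.8,yh,z)
goto(P(150),R); f0=get_obs()['wrist_force']; move_l(P(75),speed=120)
z=75
for z in (60,50,45,43,42,41,40,39):
    move_l(P(z),speed=40); wait(.05); o=get_obs(); f=o['wrist_force']-f0
    if f[2]>3: break
print(z,np.round(f,1)); grip(30); wait(.2); move_l(P(75),speed=80); move_l(P(170),speed=200)
shot('scene','s_'+tag,(130,150,360,370),3); print(get_obs()['t'])
E
python3 s16.py -5 sq
```

```text
39 [-0.5  0.1  4.2]
54.4083
```

View pics/s_sq.png

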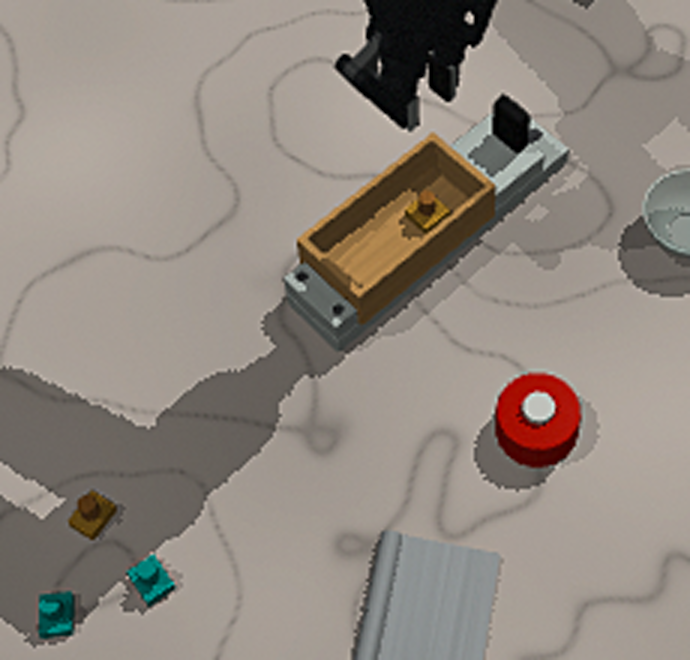

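The square stamp stands upright in the box at crop pixel (427,205). The oblong is unmoved.

```bash
python3 s14.py 495.2 -366.6 ob
```

```text
[284.42623628 213.53906603] [ 495.92843762 -365.62290194  110.34013233]
[286. 206.  39.  38.] 0.61 [ 496. -368.   12.]
[286. 121.  34.  42.] 0.61 [ 558. -381.   12.]
[369. 153.  49.  49.] 0.58 [ 522. -436.   12.]
```

View pics/p_ob.png

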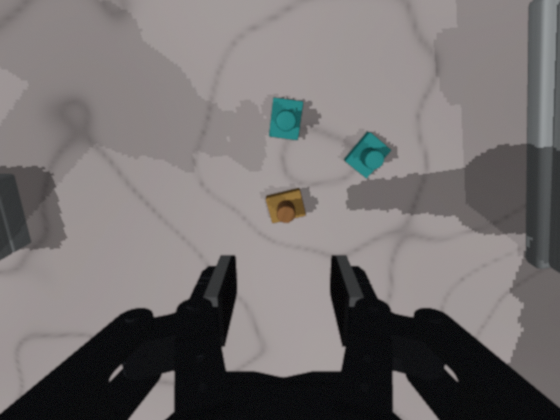

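The oblong knob is at (286,212), 2 px from the prediction. I grasp it.

```bash
python3 s15.py 495.2 -367 ob && python3 s16.py -62 ob
```

```text
[ 0.1 -0.4  0.6] [ 495.5 -367.3   13.3]
12.13053170128702
12.008163246888136 [ 0.5 -0.4  0.1]
39 [-1.   0.7  3.2]
66.375
```

View pics/s_ob.png

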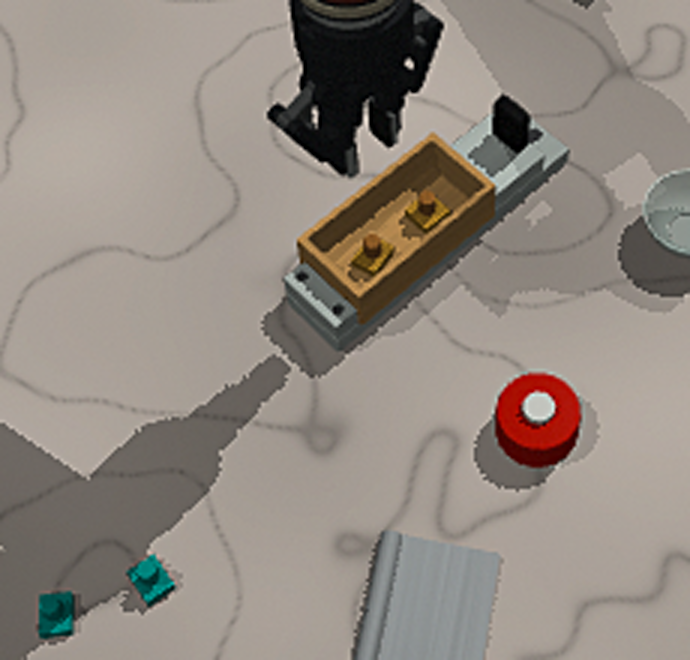

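Both stamps are in the box. I check for overlooked stamps and take two wrist views of the lid.

```bash
cat > s17.py <<'E'
from h import *
import pickle
grip(45)
for i,p in enumerate([(520,270,300),(520,330,300)]):
    goto(p,(180,0,0)); wait(.2); c=cam('wrist'); im=shot('wrist',f't{i}'); pickle.dump((c,im),open(f't{i}.pkl','wb'))
    for d in spot_in('lid','wrist')[:2]: print(d['score'],np.round(d['extent']),np.round(at(c,d['extent'][:2],15)))
shot('scene','t_s');shot('top','t_t');print(get_obs()['t'])
E
python3 s17.py
```

```text
0.59 [282. 125.  58. 117.] [518. 315.  15.]
0.57 [281. 170.  57. 106.] [517. 318.  15.]
69.1667
```

View pics/t0.png

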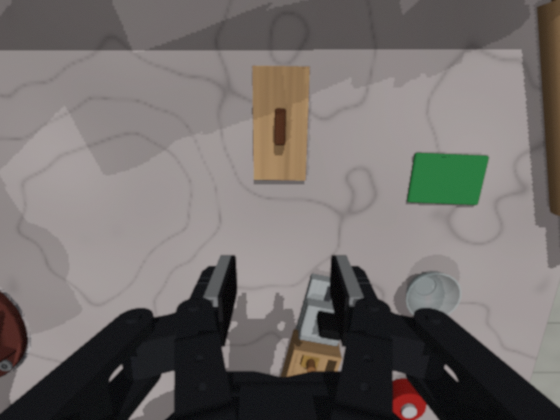

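View pics/t1.png

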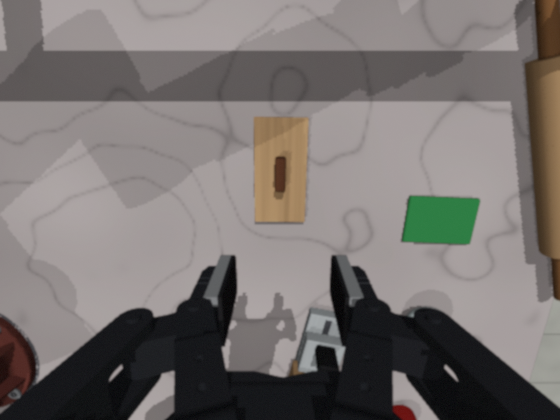

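View pics/t_t.png

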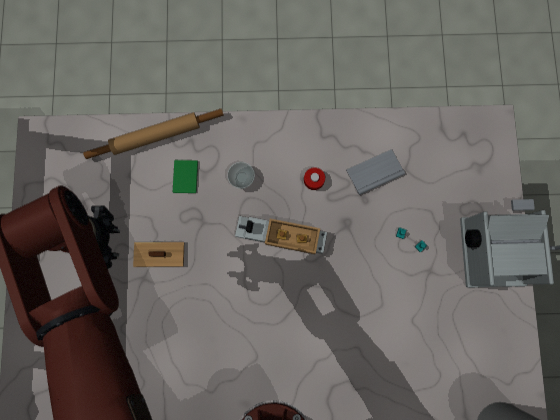

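View pics/t_s.png

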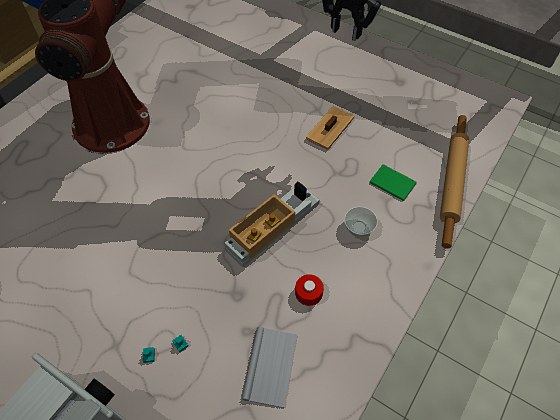

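There are no more stamps in either view, only the turquoise pair. The lid lies with its board corners at (252,66) to (307,181) in the first wrist view. Zooming in.

Run:
```python
import pickle,cv2,numpy as np
o=np.zeros((600,800,3),np.uint8)
for i,y0 in((0,55),(1,105)):
    a=pickle.load(open(f't{i}.pkl','rb'))[1]
    A=cv2.resize(a[y0:y0+135,240:325],None,fx=4.4,fy=4.4,interpolation=cv2.INTER_CUBIC); o[:A.shape[0],i*400:i*400+A.shape[1]]=A
cv2.imwrite('pics/u1.png',o[:,:,::-1])
```

```text
(no output)
```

View pics/u1.png

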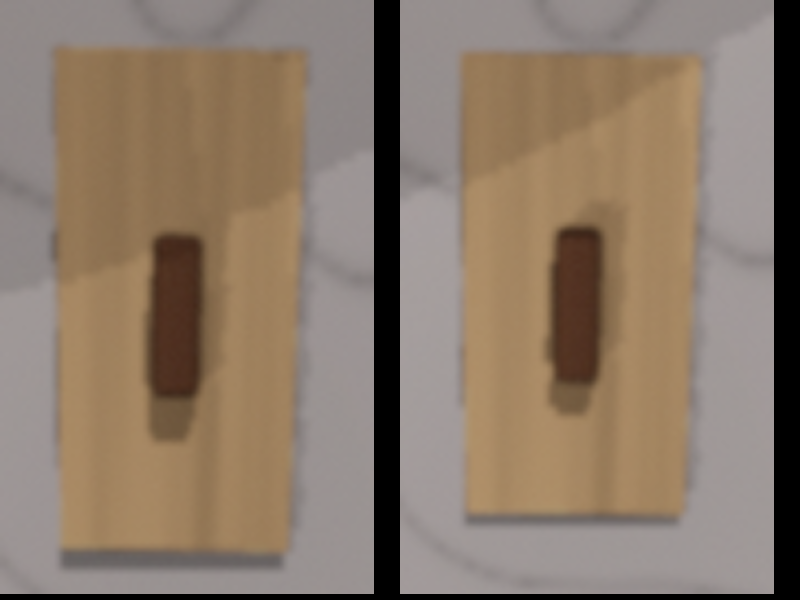

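```bash
cat > s18.py <<'E'
from h import *
import pickle
from scipy.optimize import least_squares
P=[]
for i,y0,B,b in [(0,55,[(55,48),(305,50),(288,552),(62,550)],[(153,236),(203,236),(198,396),(152,396)]),(1,105,[(62,53),(300,55),(285,515),(67,515)],[(157,229),(201,229),(197,383),(155,383)])]:
    c=pickle.load(open(f't{i}.pkl','rb'))[0]
    for L,w,l,z in ((B,35,71,13),(b,7,22,35)):
        for p,(sx,sy) in zip(L,[(-1,1),(1,1),(1,-1),(-1,-1)]): P.append((c,np.array(p)/4.4+(240,y0),(sx*w,sy*l,z)))
def W(p,X):
    c,s=np.cos(p[2]),np.sin(p[2]); return (p[0]+c*X[0]-s*X[1],p[1]+s*X[0]+c*X[1],X[2]+p[3])
f=lambda p:np.concatenate([proj(c,W(p,X))-q for c,q,X in P])
r=least_squares(f,[517,316,0,0],x_scale=[10,10,.1,5]); print(r.x,np.degrees(r.x[2])); print(np.round(f(r.x).reshape(-1,2),1).tolist())
E
python3 s18.py
```

```text
[ 5.16403277e+02  3.14329311e+02 -1.33211637e-02 -2.76526139e+00] -0.7632464585502521
[[-0.4, -0.3], [0.4, 0.0], [0.3, -0.4], [-0.1, -0.6], [-0.2, -0.2], [0.1, -0.0], [0.7, 0.5], [-0.1, 0.4], [-0.5, -0.4], [0.3, -0.1], [-0.0, -0.5], [-0.2, -1.1], [-0.8, 1.2], [0.4, 1.3], [0.7, 0.0], [-0.5, -0.1]]
```

```bash
cat > s19.py <<'E'
from h import *
import pickle
r=att(90)[0]
o=np.zeros((600,800,3),np.uint8)
for i,(dy,y0) in enumerate([(-44,55),(16,105)]):
    goto(H(0,-34+dy,351),r); wait(.3); c=cam('wrist'); im=get_image('wrist'); pickle.dump((c,im),open(f'v{i}.pkl','wb'))
    A=cv2.resize(im[y0:y0+135,240:325],None,fx=4.4,fy=4.4,interpolation=cv2.INTER_CUBIC); o[:A.shape[0],i*400:i*400+A.shape[1]]=A
cv2.imwrite('pics/v1.png',o[:,:,::-1]); print(get_obs()['t'])
E
python3 s19.py
```

```text
71.8417
```

View pics/v1.png

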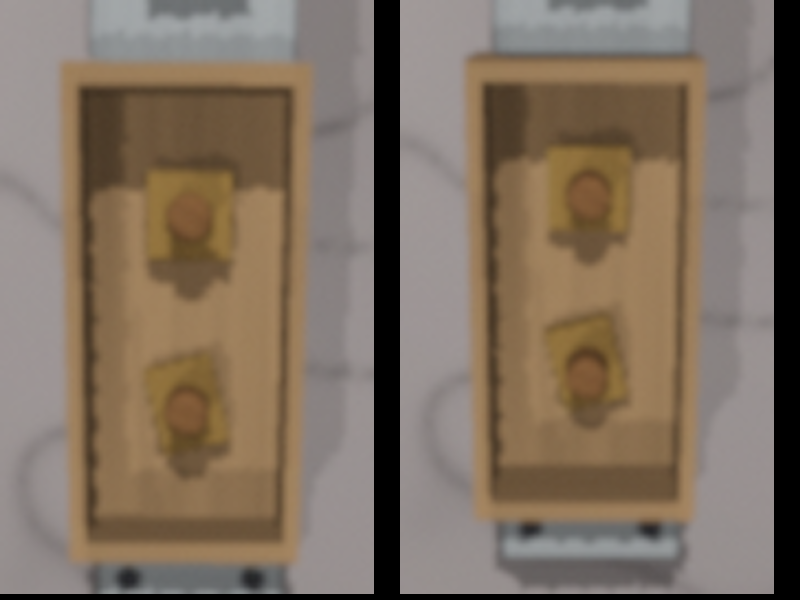

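```bash
cat > s20.py <<'E'
from h import *
import pickle
from scipy.optimize import least_squares
P=[]
for i,y0,B in [(0,55,[(62,62),(313,65),(298,562),(71,562)]),(1,105,[(67,57),(305,60),(291,521),(74,521)])]:
    c=pickle.load(open(f'v{i}.pkl','rb'))[0]
    for p,(sx,sy) in zip(B,[(-1,1),(1,1),(1,-1),(-1,-1)]): P.append((c,np.array(p)/4.4+(240,y0),(sx*35,sy*71,64)))
def W(p,X):
    c,s=np.cos(p[2]),np.sin(p[2]); return (p[0]+c*X[0]-s*X[1],p[1]+s*X[0]+c*X[1],X[2]+p[3])
f=lambda p:np.concatenate([proj(c,W(p,X))-q for c,q,X in P])
r=least_squares(f,[555,-66,TH,0],x_scale=[10,10,.1,5]); print(r.x,np.degrees(r.x[2]),toH([r.x[0],r.x[1],0])); print(np.round(f(r.x).reshape(-1,2),1).tolist())
E
python3 s20.py
```

```text
[ 5.53816781e+02 -6.74890215e+01 -2.22848793e-01 -1.04110471e+00] -12.768295308184173 [ -1.48397489 -35.63418703   0.        ]
[[-0.3, -0.1], [0.2, -0.2], [-0.1, 0.2], [-0.4, -0.3], [-0.4, 0.7], [0.5, 0.4], [0.5, -0.2], [0.0, -0.5]]
```

```bash
cat > s21.py <<'E'
from h import *
import pickle
R=(180,0,-.76)
goto((516.4,314.3-44,300),R); grip(45); wait(.2)
c=cam('wrist');im=shot('wrist','w1')
for sx,sy in [(-1,1),(1,1),(1,-1),(-1,-1)]: print(np.round(proj(c,(516.4+35*sx,314.3+71*sy,10.2)),1))
E
python3 s21.py
```

```text
[253.   67.4]
[310.3  66.5]
[309.1 180. ]
[257.4 180.7]
```

View pics/w1.png

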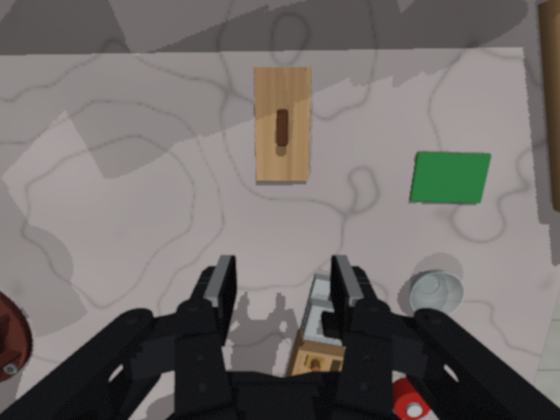

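The lid is unmoved: corners at (253,67), (310,67), (308,182) and (256,182) agree with the prediction. I grasp its bar.

```bash
cat > s22.py <<'E'
from h import *
R=(180,0,-.76); x,y=516.4,314.3
move_l((x,y,60),speed=200); f0=get_obs()['wrist_force']; move_l((x,y,17),speed=50); wait(.1)
o=get_obs(); print(np.round(o['wrist_force']-f0,1),np.round(o['tcp_pos'],1))
grip(10,60); wait(.1); print(get_obs()['grip_width'],np.round(get_obs()['tcp_pos'],1))
move_l((x,y,40),speed=50); move_l((x,y,150),speed=150); wait(.1); o=get_obs(); print(o['grip_width'],np.round(o['wrist_force']-f0,1))
shot('wrist','x1'); shot('scene','x2',(250,60,450,210),4)
E
python3 s22.py
```

```text
[-0.7 -0.3 -0.3] [516.9 314.5  17.5]
12.443848403700573 [516.9 314.5  17.5]
12.485826308090456 [-0.2 -0.4 -1.3]
```

View pics/x1.png

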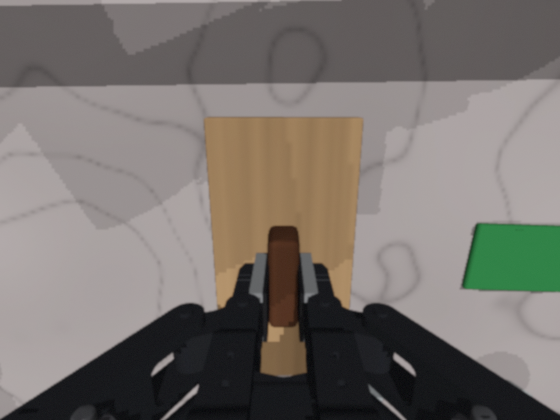

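View pics/x2.png

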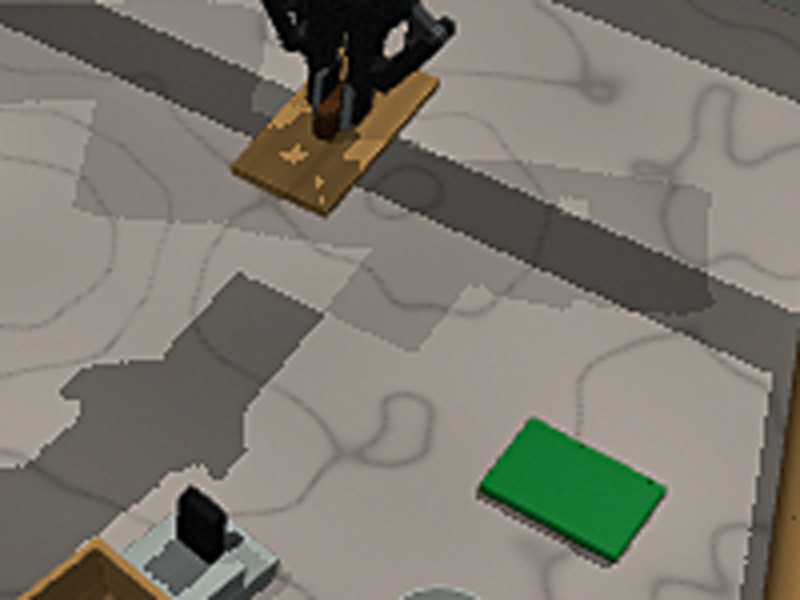

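```bash
cat > s23.py <<'E'
from h import *
c=cam('wrist'); o=get_obs(); z=o['tcp_pos'][2]-4
a=at(c,(205,117),z)-o['tcp_pos'];b=at(c,(362,117),z)-o['tcp_pos']; print(a,b)
bx,by,yaw=553.8,-67.5,-12.77
R=(180,0,yaw)
goto((bx,by,200),R); wait(.2); f0=get_obs()['wrist_force']
move_l((bx,by,110),speed=100); wait(.2)
print(np.round(get_obs()['tcp_pos'],1)); shot('scene','y1',(200,150,360,270),4); shot('top','y2',(215,190,365,270),5); shot('wrist','y3')
E
python3 s23.py
```

```text
[-33.16127689  71.98419366  -4.        ] [34.74084194 71.12656759 -4.        ]
[554.5 -67.6 110.9]
```

View pics/y1.png

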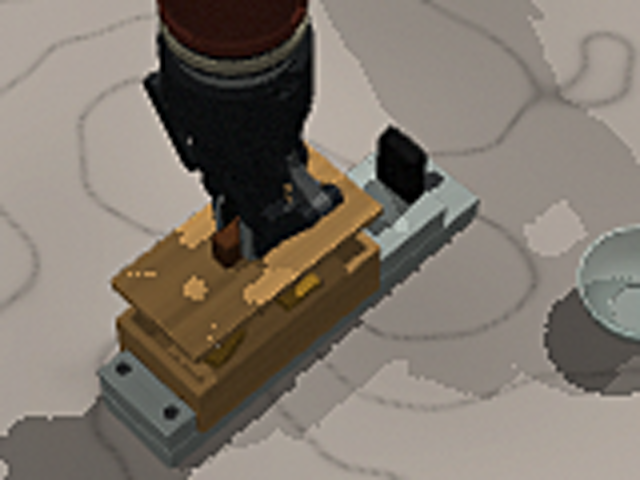

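View pics/y3.png

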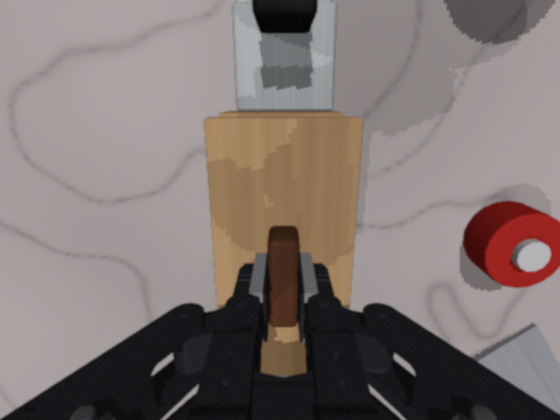

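Run:
```python
import cv2
a=cv2.imread('pics/y3.png');cv2.imwrite('pics/y4.png',cv2.resize(a[90:140,195:375],None,fx=4.4,fy=6,interpolation=cv2.INTER_CUBIC))
from h import *
c=cam('wrist')
yaw=np.radians(-12.77);u=np.array([np.cos(yaw),np.sin(yaw)]);v=np.array([-np.sin(yaw),np.cos(yaw)])
for s in(-1,1):
    p=np.array([553.8,-67.5])+s*35*u+71*v; print(proj(c,(*p,64)))
```

```text
[220.06320848 113.76328415]
[345.89669511 113.84040739]
```

View pics/y4.png

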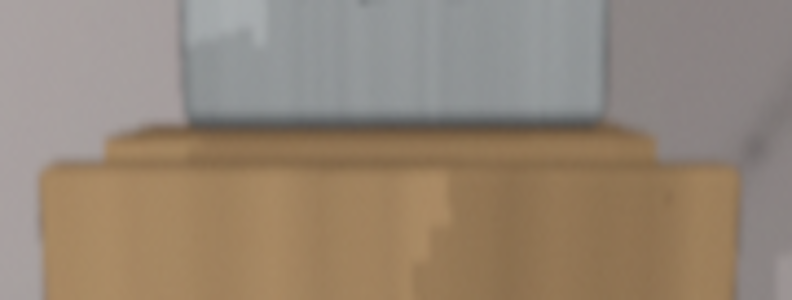

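```bash
cat > s24.py <<'E'
from h import *
yaw=np.radians(-12.77);u=np.array([np.cos(yaw),np.sin(yaw),0]);v=np.array([-np.sin(yaw),np.cos(yaw),0])
B=np.array([553.8,-67.5,0])-.9*u+.6*v
wait(.1); f0=get_obs()['wrist_force']
move_l(B+ez*88,speed=60)
for z in np.arange(86,72,-1.):
    move_l(B+ez*z,speed=20); wait(.08); o=get_obs(); f=o['wrist_force']-f0; print(z,round(o['tcp_pos'][2],1),np.round(f,1),np.round(o['moment'],2))
    if f[2]>8: break
shot('scene','z1',(200,150,360,270),4)
E
python3 s24.py
```

```text
86.0 86.3 [-0.1 -0.4  0. ] [ 0.01  0.02 -0.02]
85.0 85.0 [ 0.3 -0.6 -0.5] [-0.01  0.07  0.  ]
84.0 84.0 [ 0.5  0.4 -0.7] [ 0.01 -0.02 -0.  ]
83.0 82.9 [-1.2  0.1  0.4] [-0.02  0.01 -0.  ]
82.0 82.0 [-0.  -0.   0.3] [0.04 0.03 0.  ]
81.0 81.0 [-0.1  0.8 -0. ] [ 0.02  0.06 -0.02]
80.0 80.0 [-0.2 -0.5 -0.2] [ 0.    0.01 -0.02]
79.0 79.0 [-0.3  0.9  0.1] [ 0.    0.   -0.01]
78.0 78.0 [ 0.7  0.9 -0.2] [-0.06  0.01  0.01]
77.0 77.0 [ 0.5  0.2 -0.3] [-0.02  0.01 -0.01]
76.0 76.5 [-0.6  0.5  3.6] [ 0.02  0.2  -0.03]
75.0 76.5 [-2.2  0.9  9.5] [ 0.18  0.6  -0.04]
```

View pics/z1.png

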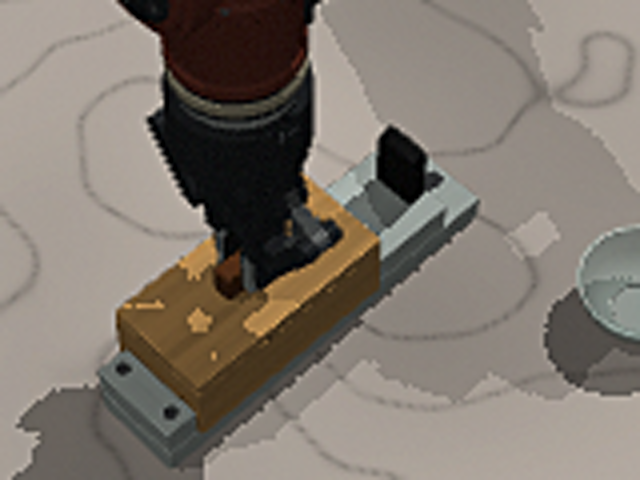

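It seated at TCP 76.5 mm, which is 17.5 + 59 as expected. I release, retreat and check.

```bash
cat > s25.py <<'E'
from h import *
p=get_obs()['tcp_pos'].copy(); move_l((p[0],p[1],76.3),speed=20)
grip(40); wait(.2); p=get_obs()['tcp_pos']; move_l(p+40*ez,speed=60); move_l(p+150*ez,speed=200)
r=att(90)[0]; goto(H(0,-34-44,360),r); wait(.2)
shot('wrist','zz1',(200,40,370,210),3.5); 
goto((450,-150,380),r); wait(.2)
shot('scene','zz2',(200,150,360,270),4); shot('top','zz3'); print(get_obs()['t'])
E
python3 s25.py
```

```text
89.9333
```

View pics/zz1.png

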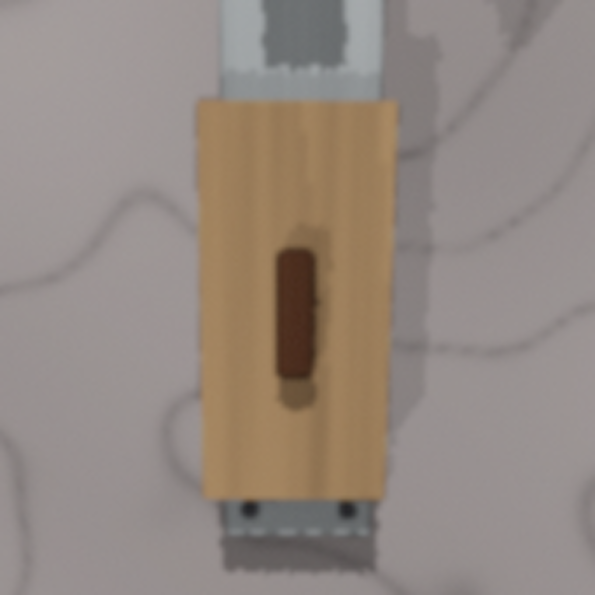

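View pics/zz2.png

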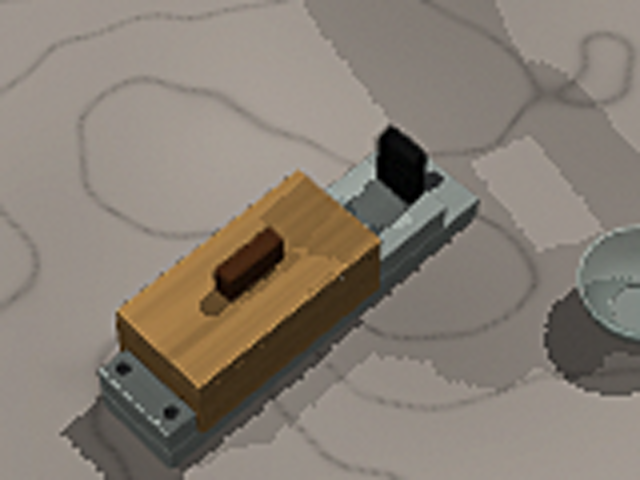

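View pics/zz3.png

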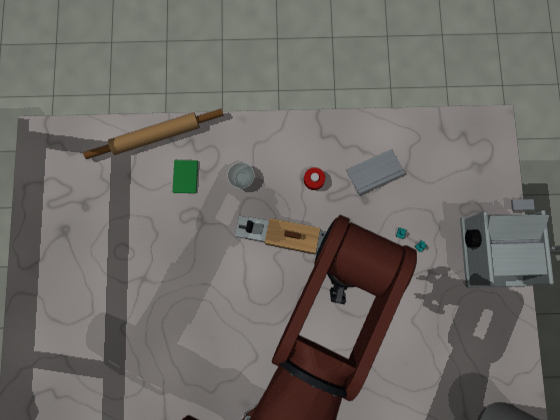

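The lid lies flush and square on the box, the jaws touch both ends, and the dish, timer and scrapers have not moved. I hand it in.

```bash
python3 -c "
from station import *
wait(.3); sign_off(); print(get_obs()['t'])"
```

```text
the job is handed in; nothing more can be done
the job is handed in; nothing more can be done
```

The job is handed in at about 90 s of robot time (limit 208 s); no verdict was reported.

**What I did**
- I pulled the jaw back by its tab, turned the box a quarter turn onto its floor with the mouth up, and closed the jaw on it to a hard stop. The force rose to about 20 N with the jaw no longer moving.
- Two brass stamps were on the slab, the square and the oblong, and both went into the box. The turquoise pair were the look-alikes and I left them. No other stamps showed in any view.
- I fitted the lid until its board met the rim.

**Last checks**
- **Lid:** it stopped at TCP height 76.5 mm, exactly the fully home value. In the final pictures it lies flush and square on the box.
- **Clamp:** before the lid went on, the box centre measured about (-1.5, -35.6) mm in the holder frame, within limits. In the last pictures both jaws touch the box ends. I did not measure the opening separately; 142 mm follows from the hard stop.
- **Bystanders:** the dish, timer and both scrapers look unmoved.
- **Disagreements:** the camera fits put heights 1 to 3 mm lower than the described sizes. Just before seating, the wrist view put the box about 1 mm from its earlier fit, so I shifted the lid to match.

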